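Load the guide pillars into the blow-off station

ROBOT

A 7-joint arm with a two-finger parallel gripper is mounted at the origin on the work surface. World frame = base frame: x ahead of the robot, y to its left, z up, the work surface at z = 0. Lengths are in m, angles in rad, forces in N, time in s.
With the tool pointing down it reaches from about 0.425 to 0.95 m from the base axis. Payload 16.7 kg.
Tool frame: the origin (TCP) lies midway between the tips of the shut fingers; the grasp point (between the pads) lies 19 mm behind it; z points along the fingers, y is the line along which they close (so a half turn about z gives the same grasp; the last joint's range is limited). The gripper opens to 94 mm and grips with 3 to 60 N. Pads are 16 mm wide; open, the fingers measure 119 mm over their backs; the gripper's body (75 mm by 177 mm) begins 78 mm behind the grasp point.
Start: joints at [-1.423, 0.426, 0.074, 1.606, -0.034, 1.111, -0.067], TCP at [0.198, 0.645, 0.205] pointing down, gripper open.
Joint ranges: [-2.85, 2.85], [-0.5, 2.14], [-1.23, 1.37], [0.21, 2.46], [-1.02, 4.16], [0.16, 2.05], [-2.73, 2.73]. Speed limits (rad/s): [1.89, 1.89, 2.39, 2.39, 3.01, 3.01, 3.01].

INTERFACE

Orientations are given as a unit quaternion [x, y, z, w].
In Python, from bench import sensors, cams, ticket gives the robot as it stands.
- The arm moves only by the tool arm_command, never from a script. Its argument "motion" is a list of rows, each an object of numbers: "x", "y", "z": the shift along the world's x, y, z in units of 0.25 m (1.0 is 0.25 m); "yaw": the turn about the world's z in units of 90 degrees (1.0 is 90 degrees). In form: [{"x": .., "y": .., "z": .., "yaw": ..}, ...]. A call has exactly 8 rows; each row shifts and turns the commanded pose from where the row before left it; what a row does not reach is not made up. A row lasts 1/12 s, in which the tool goes at most 41.7 mm and 7.16 degrees, less where a joint would pass 70% of its speed; a pose out of reach is approached as far as the arm can. A call with a number of a shift or a turn outside -1 to 1 is refused whole. A call with a gripper value outside its range is refused whole. "fingers" is the opening, from 0 (shut) to 1 (fully open), set as the call begins (left out, the last holds). The fingers move at their own pace and stop on an object; the grip force is fixed at half the most. Time passes only in rows, so rows that do not move let the fingers close, or fill a call up. It gives the time, the measured TCP pose, the force, the opening and the grip force at its end, in the units of the state.
- sensors.sense(): the state, without advancing time (a new reading comes with each control period).
- cams.read_camera(name): name is "side" or "top" or "wrist"; returns the picture (420x560x3 uint8, red, green, blue); there is no depth.
- cams.camera_params(name): a dict with "K" (3x3 intrinsics, pixels), "eye" and "rotation" of the camera in the world. Camera axes: x right, y down, z forward; pixel columns grow to the right and rows downward; lengths in m; the calibration is good to about 2 mm. A picture is of the moment at which its call begins: read the wrist's pose just before it. camera_params takes no time and is no camera call; for the wrist camera it gives the pose at the moment of the call.
- ticket.job_done(): hands the job in; it is judged then, once.
The state is a dict: "t": time; "joint_positions": joint angles; "joint_vel": joint speeds; "effort": joint torques, N m; "position": TCP position; "orientation": TCP orientation; "ft_force": force on the tool from outside, world axes, zero at the start; "moment": the same for the moment, N m; "gripper_width": finger opening in m; "grip_force": force on a finger pad.
Only numpy, scipy, OpenCV 4.12 (cv2) and the standard library are available. Lean on these libraries where they do the work, as an engineer would, in place of code of your own. Each camera call takes 0.05 s, during which the arm holds its last target. There are 200 camera calls.

TASK

Holding the slide's thumb plate down, pull the caddy carriage all the way out from under the air-nozzle bridge and let it latch there, then stand every guide pillar on the bench foot down in a caddy pocket of its own. Then, holding the thumb plate down again, slide the loaded carriage fully home under the bridge, let it latch, and only after that throw the lever of the air valve right over. Do not knock over the aluminium flask or the white jug.

Things in the scene. Friction and masses are not known exactly. Their poses are not given: they have to be found in the camera images.
- station: fixed blow-off station: aluminium base plate 270 (x) x 400 (y) x 12 mm on the bench with two guide rails along its y and a nozzle bridge across it. Origin: centre of the base's underside, z up. The carriage slides along the station's -y to come out and +y to go home.
- bridge (a point): middle of the underside of the bridge's cross beam, 187 mm above the bench; the beam runs along the station's x, 36 mm wide in y, 26 mm thick, on two posts at x = +-122 mm. Nozzles hang 14 mm below it, hose fittings stand 16 mm above it. The caddy lies right under it when home.
- carriage (a joint): carriage position on its rails, m: 0 = home, caddy under the bridge; 0.140 = all the way out along the station's -y, at the end stop. With the thumb plate up the lock catches in notches every 35 mm (0, 0.035 .. 0.140; play 1.5 mm); the plate must be down to leave a notch or to pass one. Friction about 2 N. Starts home and latched.
- release (a joint): travel of the thumb plate, m: 0 = up (latched when in a notch), 0.009 = fully down. Spring: 3 N to start, 8 N fully down; the lock is clear from 0.007 on. Between notches it stays down by itself, held under the lock strip.
- release_top (a point): middle of the top face of the black thumb plate on the carriage, 110 mm from the caddy's centre on the station's -y side, 78 mm above the bench when up; axes as the station's. The face is 50 mm in x; in y it lies between two 8 mm high ridges with 48 mm clear between them, so shut fingertips pressing on it also push on a ridge. Moves with carriage and plate.
- caddy_floor (a point): middle of the caddy's floor, on the carriage, axes as the station's. Steel caddy 208 mm (x) by 55 mm (y), rim 40 mm above its floor, four pockets in a row along x; the floor is 48 mm above the bench.
- pocket0 (a point): centre of the floor of caddy pocket 0 of 4 (pockets 0 to 3 lie in a row along the station's +x, 51 mm apart). Each pocket is 47 x 47 mm inside with walls 40 mm high above the floor, 4 mm thick; one pillar foot fits in each. Moves with the carriage; axes as the station's. The floor is 48 mm above the bench.
- pocket1 (a point): centre of the floor of caddy pocket 1 of 4 (pockets 0 to 3 lie in a row along the station's +x, 51 mm apart). Each pocket is 47 x 47 mm inside with walls 40 mm high above the floor, 4 mm thick; one pillar foot fits in each. Moves with the carriage; axes as the station's. The floor is 48 mm above the bench.
- pocket2 (a point): centre of the floor of caddy pocket 2 of 4 (pockets 0 to 3 lie in a row along the station's +x, 51 mm apart). Each pocket is 47 x 47 mm inside with walls 40 mm high above the floor, 4 mm thick; one pillar foot fits in each. Moves with the carriage; axes as the station's. The floor is 48 mm above the bench.
- pocket3 (a point): centre of the floor of caddy pocket 3 of 4 (pockets 0 to 3 lie in a row along the station's +x, 51 mm apart). Each pocket is 47 x 47 mm inside with walls 40 mm high above the floor, 4 mm thick; one pillar foot fits in each. Moves with the carriage; axes as the station's. The floor is 48 mm above the bench.
- air_valve (a joint): angle of the air valve's lever, rad: starts at 0 to 0.1 (leaning to its base's -x), 1.0 = thrown right over to its base's +x. It stays where it is left; needs about 1 N at the tip.
- air_valve_tip (a point): centre of the lever's black ball tip, 26 mm diameter, on a 10 mm steel rod 80 mm from the hinge; its height is 92 mm at either end of the swing and 102 mm halfway.
- air_valve_base: fixed grey air valve block 70 (x) x 50 (y) x 25 mm on the bench. Origin: centre of its underside; the lever's hinge is 22 mm above it, along its y. The lever swings from its -x to its +x.
- pillar1: loose guide pillar of a mould: heavy round steel foot 40 mm diameter and 20 mm thick, round hollow aluminium stem 16 mm diameter on it, 115 mm tall overall, about 0.22 kg, most of it in the foot. It starts standing on its foot on the bench. Origin: centre of the foot's underside, z up the stem. Any of the five may be absent; all are alike.
- pillar2: loose guide pillar of a mould: heavy round steel foot 40 mm diameter and 20 mm thick, round hollow aluminium stem 16 mm diameter on it, 115 mm tall overall, about 0.22 kg, most of it in the foot. It starts standing on its foot on the bench. Origin: centre of the foot's underside, z up the stem. Any of the five may be absent; all are alike.
- pillar3: loose guide pillar of a mould: heavy round steel foot 40 mm diameter and 20 mm thick, round hollow aluminium stem 16 mm diameter on it, 115 mm tall overall, about 0.22 kg, most of it in the foot. It starts standing on its foot on the bench. Origin: centre of the foot's underside, z up the stem. Any of the five may be absent; all are alike.
- pillar4: loose guide pillar of a mould: heavy round steel foot 40 mm diameter and 20 mm thick, round hollow aluminium stem 16 mm diameter on it, 115 mm tall overall, about 0.22 kg, most of it in the foot. It starts standing on its foot on the bench. Origin: centre of the foot's underside, z up the stem. Any of the five may be absent; all are alike.
- pillar5: loose guide pillar of a mould: heavy round steel foot 40 mm diameter and 20 mm thick, round hollow aluminium stem 16 mm diameter on it, 115 mm tall overall, about 0.22 kg, most of it in the foot. It starts standing on its foot on the bench. Origin: centre of the foot's underside, z up the stem. Any of the five may be absent; all are alike.
- flask: bystander: loose aluminium flask, 72 mm diameter, 190 mm tall, origin under its centre. Must stay standing.
- jug: bystander: loose white plastic jug, 70 x 70 x 120 mm tall, origin under its centre. Must stay standing.
There are look-alikes about, which are no part of the job. Leave any purple look-alike of the pillar4 alone. What is shaped like the pillar2 but turquoise is not meant.

How it is judged:
On the way, in this order (a step that is already met when the one before it is completed fails the run):
1. the carriage is all the way out and latched (value of joint carriage above 0.137 m and value of joint release below 0.002 m), for 0.2 s.
2. every pillar stands in a caddy pocket, the carriage still out and latched (all of step 1 and x of pillar1 in the frame of caddy_floor between -0.1 and 0.1 m and y of pillar1 in the frame of caddy_floor between -0.026 and 0.026 m and z of pillar1 in the frame of caddy_floor between -0.005 and 0.006 m and angle between each of pillar1, pillar2, pillar3, pillar4, pillar5's own z axis and vertical below 0.12 rad and linear speed of each of pillar1, pillar2, pillar3, pillar4, pillar5 below 0.03 m/s and x of pillar2 in the frame of caddy_floor between -0.1 and 0.1 m and y of pillar2 in the frame of caddy_floor between -0.026 and 0.026 m and z of pillar2 in the frame of caddy_floor between -0.005 and 0.006 m and x of pillar3 in the frame of caddy_floor between -0.1 and 0.1 m and y of pillar3 in the frame of caddy_floor between -0.026 and 0.026 m and z of pillar3 in the frame of caddy_floor between -0.005 and 0.006 m and x of pillar4 in the frame of caddy_floor between -0.1 and 0.1 m and y of pillar4 in the frame of caddy_floor between -0.026 and 0.026 m and z of pillar4 in the frame of caddy_floor between -0.005 and 0.006 m and x of pillar5 in the frame of caddy_floor between -0.1 and 0.1 m and y of pillar5 in the frame of caddy_floor between -0.026 and 0.026 m and z of pillar5 in the frame of caddy_floor between -0.005 and 0.006 m), for 0.2 s.
3. the loaded carriage is home and latched (value of joint carriage below 0.003 m and value of joint release below 0.002 m and x of pillar1 in the frame of caddy_floor between -0.1 and 0.1 m and y of pillar1 in the frame of caddy_floor between -0.026 and 0.026 m and z of pillar1 in the frame of caddy_floor between -0.005 and 0.006 m and angle between each of pillar1, pillar2, pillar3, pillar4, pillar5's own z axis and vertical below 0.12 rad and linear speed of each of pillar1, pillar2, pillar3, pillar4, pillar5 below 0.03 m/s and x of pillar2 in the frame of caddy_floor between -0.1 and 0.1 m and y of pillar2 in the frame of caddy_floor between -0.026 and 0.026 m and z of pillar2 in the frame of caddy_floor between -0.005 and 0.006 m and x of pillar3 in the frame of caddy_floor between -0.1 and 0.1 m and y of pillar3 in the frame of caddy_floor between -0.026 and 0.026 m and z of pillar3 in the frame of caddy_floor between -0.005 and 0.006 m and x of pillar4 in the frame of caddy_floor between -0.1 and 0.1 m and y of pillar4 in the frame of caddy_floor between -0.026 and 0.026 m and z of pillar4 in the frame of caddy_floor between -0.005 and 0.006 m and x of pillar5 in the frame of caddy_floor between -0.1 and 0.1 m and y of pillar5 in the frame of caddy_floor between -0.026 and 0.026 m and z of pillar5 in the frame of caddy_floor between -0.005 and 0.006 m), for 0.2 s.
4. the air lever is thrown right over (value of joint air_valve above 0.85 rad), for 0.2 s.
At the end, for the whole second after the job is handed in: The carriage is within 3 mm of home with the thumb plate up (latched), every pillar present stands at rest foot down on the floor of a caddy pocket (within 6 mm of the floor, tilt under 0.12 rad), the air lever is beyond 0.85 of its 1.0 rad, and flask and jug stand (all of step 3 and value of joint air_valve above 0.85 rad and angle between each of flask, jug's own z axis and vertical below 0.3 rad); the robot touches nothing.
It fails at once if the flask is knocked over (angle between flask's own z axis and vertical above 0.7 rad).
It fails at once if the jug is knocked over (angle between jug's own z axis and vertical above 0.7 rad).
It fails at once if the air is on while the carriage is not home (value of joint air_valve above 0.6 rad and value of joint carriage above 0.01 m).
Of pillar1, pillar2, pillar3, pillar4, pillar5 only 3 to 4 are there at a start; the rules pass over those that are not, and their reading is None.
At some moment in a run one of pillar1, pillar2, pillar3, pillar4, pillar5 may be knocked a few centimetres aside while the robot is not near it.
It also fails if it takes over 200 s, if anything falls off the work surface, if the arm or the gripper's body presses on something with over 40 N, if the wrist force passes 120 N, or if a joint passes its speed limit or range.

## Working session

There is one attempt and no reset: what is moved stays moved. The work goes in short steps, Python scripts to look and compute and a tool call to move; the robot and the scene stay as the last step left them, time stands still between calls to the robot, and variables do not carry over. Pictures are saved under pics/ and viewed, at most 14 in all, crops included, and the job is handed in when it is done.

Besides the shell and the picture viewer there is one more tool, called after "Emit:" in YAML: its name, and indented under it one key for each argument. arm_command: Moves the arm, as the interface text tells. Its arguments: {"type":"object","properties":{"motion":{"type":"array","items":{"type":"object","properties":{"x":{"type":"number"},"y":{"type":"number"},"z":{"type":"number"},"yaw":{"type":"number"}}}},"fingers":{"type":"number"}},"required":["motion"]}

```bash
mkdir -p pics; ls
python3 - <<'E'
from bench import sensors,cams
import cv2
print(sensors.sense())
for n in ["top","side"]:
    im=cams.read_camera(n); cv2.imwrite(f"pics/{n}0.png",cv2.resize(im[:,:,::-1],(800,600),interpolation=cv2.INTER_CUBIC))
    p=cams.camera_params(n); print(n,p)
E
```

```text
pics
{'t': 0.0, 'joint_positions': array([-1.42248654,  0.42669813,  0.07385276,  1.60659285, -0.03411579,
        1.11079226, -0.06708796]), 'joint_vel': array([-0.00029498, -0.00078472,  0.00083032, -0.00066045, -0.00043632,
       -0.00089307,  0.00094744]), 'effort': array([-3.12145086e-03, -9.35803771e+01,  3.66501153e+00, -4.54181564e+01,
       -4.90485679e-02,  2.08206422e-02,  1.12619286e-04]), 'position': array([0.19796279, 0.64487099, 0.20480451]), 'orientation': array([ 1.48369004e-01,  9.88931878e-01, -6.13238027e-04, -5.40201339e-05]), 'ft_force': array([ 1.29243746,  0.39777338, -0.46508307]), 'moment': array([ 0.00821417, -0.02068522,  0.01264838]), 'grip_force': 0.0, 'gripper_width': 0.09419836485151142}
top {'K': array([[475.81161262,   0.        , 279.33925024],
       [  0.        , 475.81161262, 200.37280322],
       [  0.        ,   0.        ,   1.        ]]), 'eye': array([ 0.2524891 , -0.01743551,  1.37236429]), 'rotation': array([-0.70156194,  0.70657531, -0.06217368,  0.06853176])}
side {'K': array([[385.83975633,   0.        , 281.87156301],
       [  0.        , 385.83975633, 210.09545475],
       [  0.        ,   0.        ,   1.        ]]), 'eye': array([ 0.45478241, -0.75471158,  0.87687896]), 'rotation': array([ 0.92612474, -0.01801336,  0.00453161, -0.37675979])}
```

View pics/top0.png

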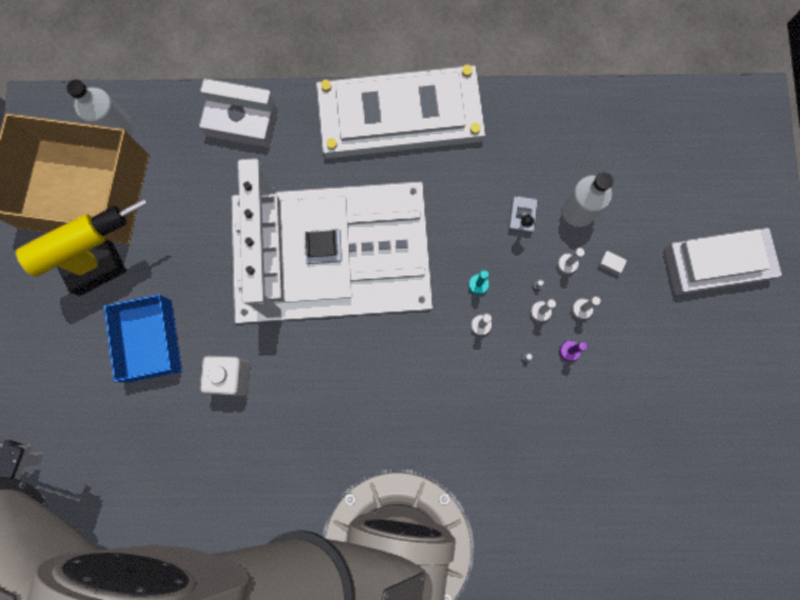

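View pics/side0.png

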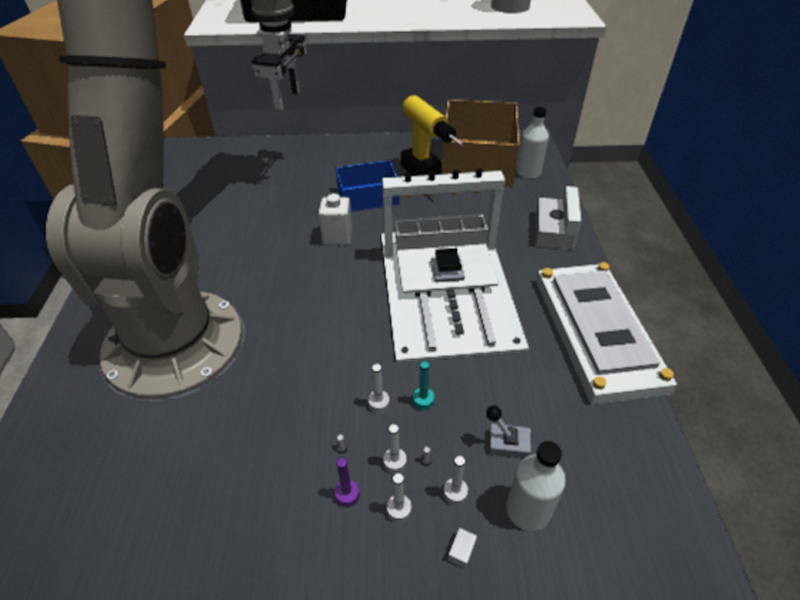

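The top view shows four grey pillars, feet at (481,325), (541,311), (583,310) and (568,264) in the 800x600 picture. The look-alikes are turquoise (479,284) and purple (571,351). The valve is at (523,213), the flask at (586,205), the jug at (220,376) and the thumb plate at (321,243).

```bash
cat > h.py <<'E'
import numpy as np, cv2
from scipy.spatial.transform import Rotation as R
from bench import sensors,cams
def Rm(p):
    r=np.asarray(p["rotation"]); return R.from_quat(r).as_matrix() if r.size==4 else r
def w(p,u,v,z):
    d=Rm(p)@np.linalg.solve(p["K"],[u,v,1.]); e=p["eye"]; return e+d*(z-e[2])/d[2]
def px(p,X):
    c=Rm(p).T@(np.asarray(X)-p["eye"]); q=p["K"]@c; return q[:2]/q[2]
def shot(n,f,scale=None):
    p=cams.camera_params(n); im=cams.read_camera(n); np.save("pics/"+f+".npy",im)
    import pickle; pickle.dump(p,open("pics/"+f+".pkl","wb"))
    cv2.imwrite(f"pics/{f}.png",cv2.resize(im[:,:,::-1],(800,600),interpolation=cv2.INTER_CUBIC)); return p,im
E
python3 - <<'E'
from h import *
t=cams.camera_params("top");s=cams.camera_params("side");wr=cams.camera_params("wrist")
np.set_printoptions(precision=4,suppress=True)
for n,u,v,z in [("c1",234,195,.012),("c2",423,183,.012),("c3",432,308,.012),("c4",236,322,.012),("p1",481,325,.02),("p2",541,311,.02),("p3",583,310,.02),("p4",568,264,.02),("plate",321,243,.078),("tip",527,220,.092),("valve",523,213,.025),("jugtop",220,376,.12),("flask",580,213,.05),("turq",479,284,.02),("purp",571,351,.02)]:
    print(n,w(t,u*.7,v*.7,z))
print()
for n,u,v,z in [("p1",378,400,.02),("p2",395,460,.02),("p3",399,507,.02),("p4",456,490,.02),("plate",447,256,.078),("tip",494,413,.092),("valve",511,437,.025),("cR",522,349,.012),("cL",391,356,.012),("fl",531,500,.06)]:
    print(n,w(s,u*.7,v*.7,z))
print(wr, R.from_matrix(Rm(wr)).as_matrix(), R.from_quat(sensors.sense()["orientation"]).as_matrix())
E
```

```text
c1 [0.7044 0.3384 0.012 ]
c2 [ 0.7269 -0.0575  0.012 ]
c3 [ 0.462  -0.0723  0.012 ]
c4 [0.4364 0.3241 0.012 ]
p1 [ 0.4256 -0.1695  0.02  ]
p2 [ 0.453  -0.2905  0.02  ]
p3 [ 0.4543 -0.3747  0.02  ]
p4 [ 0.549  -0.3496  0.02  ]
plate [0.5825 0.1462 0.078 ]
tip [ 0.6216 -0.2567  0.092 ]
valve [ 0.6559 -0.2617  0.025 ]
jugtop [0.3222 0.3226 0.12  ]
flask [ 0.6474 -0.3718  0.05  ]
turq [ 0.5091 -0.1678  0.02  ]
purp [ 0.3723 -0.3463  0.02  ]

p1 [ 0.4261 -0.1751  0.02  ]
p2 [ 0.4542 -0.2969  0.02  ]
p3 [ 0.4583 -0.3785  0.02  ]
p4 [ 0.5518 -0.3539  0.02  ]
plate [0.5814 0.1547 0.078 ]
tip [ 0.6204 -0.2571  0.092 ]
valve [ 0.6566 -0.2641  0.025 ]
cR [ 0.7164 -0.0594  0.012 ]
cL [ 0.4523 -0.0665  0.012 ]
fl [ 0.66  -0.393  0.06 ]
{'K': array([[296.6557,   0.    , 282.5955],
       [  0.    , 296.6557, 207.5324],
       [  0.    ,   0.    ,   1.    ]]), 'eye': array([0.1173, 0.6697, 0.3847]), 'rotation': array([0.7958, 0.5879, 0.0857, 0.1166])} [[ 0.294   0.9158  0.2736]
 [ 0.9558 -0.2814 -0.0849]
 [-0.0007  0.2864 -0.9581]] [[-0.956   0.2935 -0.0003]
 [ 0.2935  0.956  -0.0011]
 [-0.0001 -0.0011 -1.    ]]
```

Emit:
arm_command:
  fingers: 0
  motion:
    - {"z": 0.12}
    - {"z": 0.15}
    - {"z": 0.15,"yaw": 0.07}
    - {"x": 0.1,"y": -0.1,"yaw": 0.07}
    - {"x": 0.1,"y": -0.11,"yaw": 0.07}
    - {"x": 0.1,"y": -0.11,"yaw": 0.07}
    - {"x": 0.1,"y": -0.11,"yaw": 0.07}
    - {"x": 0.1,"y": -0.11,"yaw": 0.07}

```text
invalid input
```

Emit:
arm_command:
  motion:
    - {"x": 0.1,"y": -0.11,"yaw": 0.07}
    - {"x": 0.1,"y": -0.11,"yaw": 0.07}
    - {"x": 0.1,"y": -0.11,"yaw": 0.07}
    - {"x": 0.1,"y": -0.11,"yaw": 0.07}
    - {"x": 0.1,"y": -0.11,"yaw": 0.07}
    - {"x": 0.1,"y": -0.11,"yaw": 0.07}
    - {"x": 0.1,"y": -0.11,"yaw": 0.07}
    - {"x": 0.1,"y": -0.11,"yaw": 0.07}

```text
invalid input
```

Emit:
arm_command:
  fingers: 0
  motion:
    - {"x": 0,"y": 0,"z": 0.12,"yaw": 0}
    - {"x": 0,"y": 0,"z": 0.15,"yaw": 0}
    - {"x": 0,"y": 0,"z": 0.15,"yaw": 0.07}
    - {"x": 0.1,"y": -0.1,"z": 0,"yaw": 0.07}
    - {"x": 0.1,"y": -0.11,"z": 0,"yaw": 0.07}
    - {"x": 0.1,"y": -0.11,"z": 0,"yaw": 0.07}
    - {"x": 0.1,"y": -0.11,"z": 0,"yaw": 0.07}
    - {"x": 0.1,"y": -0.11,"z": 0,"yaw": 0.07}

```text
t: 0.77
position: [0.3239, 0.5086, 0.3102]
orientation: [-0.183, 0.983, -0.0, -0.0]
ft_force: [0.4, 0.4, 0.2]
gripper_width: 0.0443
grip_force: 0.0
```

Emit:
arm_command:
  motion:
    - {"x": 0.11,"y": -0.11,"z": 0,"yaw": 0.07}
    - {"x": 0.11,"y": -0.11,"z": 0,"yaw": 0.07}
    - {"x": 0.11,"y": -0.11,"z": 0,"yaw": 0.07}
    - {"x": 0.1,"y": -0.12,"z": 0,"yaw": 0.07}
    - {"x": 0.1,"y": -0.12,"z": 0,"yaw": 0.07}
    - {"x": 0.1,"y": -0.12,"z": 0,"yaw": 0.07}
    - {"x": 0.1,"y": -0.12,"z": 0,"yaw": 0.07}
    - {"x": 0.1,"y": -0.12,"z": 0,"yaw": 0}

```text
t: 1.43
position: [0.5293, 0.2785, 0.3103]
orientation: [-0.536, 0.844, 0.0, -0.0]
ft_force: [0.9, -0.2, 0.1]
gripper_width: 0.0005
grip_force: 0.0
```

Emit:
arm_command:
  motion:
    - {"x": 0.07,"y": -0.12,"z": 0,"yaw": 0.05}
    - {"x": 0.05,"y": -0.13,"z": 0,"yaw": 0}
    - {"x": 0,"y": -0.13,"z": 0,"yaw": 0}
    - {"x": 0,"y": -0.13,"z": 0,"yaw": 0}
    - {"x": 0,"y": 0,"z": 0,"yaw": 0}
    - {"x": 0,"y": 0,"z": 0,"yaw": 0}
    - {"x": 0,"y": 0,"z": 0,"yaw": 0}
    - {"x": 0,"y": 0,"z": 0,"yaw": 0}

```text
t: 2.1
position: [0.5584, 0.1539, 0.3103]
orientation: [-0.566, 0.824, 0.0, -0.0]
ft_force: [0.6, 0.3, -0.3]
gripper_width: -0.0
grip_force: 0.0
```

Run:
```python
from h import *
shot("wrist","w1"); print(sensors.sense()["joint_positions"])
```

```text
[-0.54846594  0.19063075  0.19810313  1.70164642 -0.03939021  1.2535326
  2.43244946]
```

View pics/w1.png

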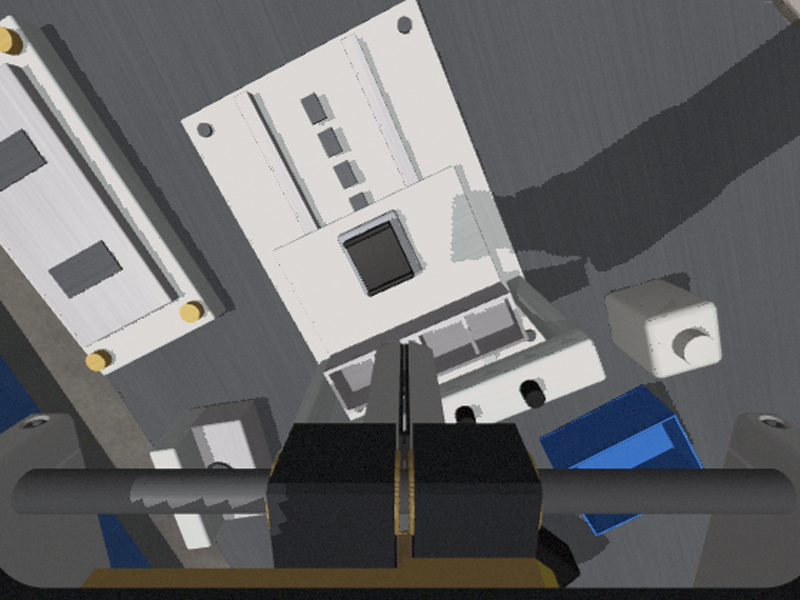

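The wrist picture shows the thumb plate at (380,257) in 800x600 pixels. The base's outer edge runs from (183,121) to (415,0), its -y side holes are at (205,130) and (404,24), and the caddy is behind the fingers.

```bash
cat >> h.py <<'E'
import pickle
def P(f): return pickle.load(open("pics/"+f+".pkl","rb"))
E
python3 - <<'E'
from h import *
np.set_printoptions(precision=4,suppress=True)
p=P("w1")
for n,u,v,z in [("hA",205,130,.012),("hB",404,24,.012),("corner",183,121,.012),("corner2",415,0,.012),("plate",380,258,.078)]:
    print(n,w(p,u*.7,v*.7,z))
# refine: right edge of base, left edge lines from wrist; caddy rim
im=cv2.cvtColor(np.load("pics/w1.npy"),cv2.COLOR_RGB2BGR)
c=im[110:330,150:400]; cv2.imwrite("pics/w1c.png",cv2.resize(c,None,fx=2.7,fy=2.7,interpolation=cv2.INTER_CUBIC))
t=cams.read_camera("top")[:,:,::-1][110:270,150:310]; cv2.imwrite("pics/t1c.png",cv2.resize(t,None,fx=3.7,fy=3.7,interpolation=cv2.INTER_CUBIC))
E
```

```text
hA [ 0.7085 -0.037   0.012 ]
hB [ 0.4777 -0.0527  0.012 ]
corner [ 0.7258 -0.0531  0.012 ]
corner2 [ 0.4604 -0.0679  0.012 ]
plate [0.5796 0.1454 0.078 ]
```

View pics/w1c.png

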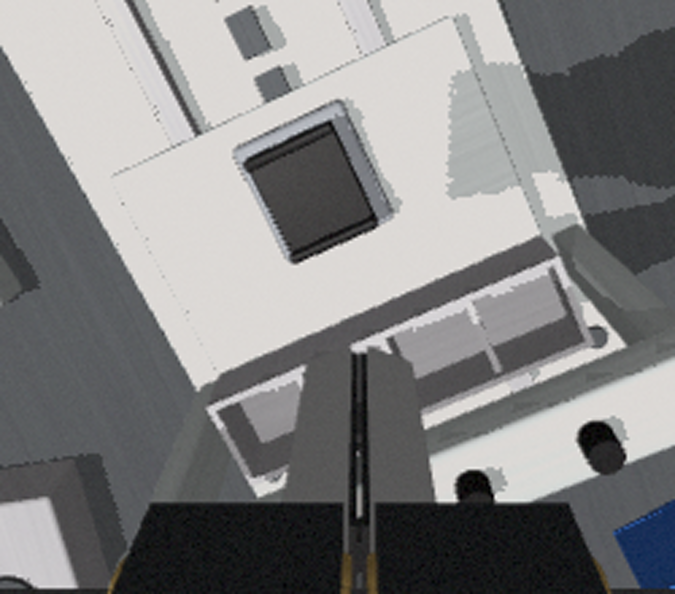

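The crop shows the plate's black face centre at (312,195) and the near caddy rim corners at (208,408) and (560,256).

Run:
```python
from h import *
np.set_printoptions(precision=4,suppress=True)
p=P("w1")
f=lambda u,v,z: w(p,150+u/2.7,110+v/2.7,z)
a=f(208,408,.088);b=f(560,256,.088);print(a,b,np.linalg.norm(a-b),np.degrees(np.arctan2(*(a-b)[1::-1])))
pl=f(312,195,.079);print("plate",pl)
yd=np.array([-.0585,.9983,0])
print("caddy from plate",pl+.11*yd, "from rim",(a+b)/2+.0275*yd)
for c in [(245,165),(335,122),(378,228),(293,262)]: print(f(*c,.082))
```

```text
[0.6786 0.2361 0.088 ] [0.471  0.2223 0.088 ] 0.20799190144901689 3.8111227730147754
plate [0.5809 0.1471 0.079 ]
caddy from plate [0.5745 0.2569 0.079 ] from rim [0.5732 0.2567 0.088 ]
[0.6067 0.1197 0.082 ]
[0.5556 0.116  0.082 ]
[0.5548 0.1754 0.082 ]
[0.6036 0.1766 0.082 ]
```

Emit:
arm_command:
  motion:
    - {"x": 0.088,"y": -0.028,"z": 0,"yaw": -0.07}
    - {"x": 0,"y": 0,"z": -0.15,"yaw": -0.06}
    - {"x": 0,"y": 0,"z": -0.16,"yaw": 0}
    - {"x": 0,"y": 0,"z": -0.16,"yaw": 0}
    - {"x": 0,"y": 0,"z": -0.16,"yaw": 0}
    - {"x": 0,"y": 0,"z": -0.13,"yaw": 0}
    - {"x": 0,"y": 0,"z": -0.1,"yaw": 0}
    - {"x": 0,"y": 0,"z": 0,"yaw": 0}

```text
t: 2.87
position: [0.5776, 0.1457, 0.0905]
orientation: [-0.479, 0.878, 0.0, -0.004]
ft_force: [-0.6, -0.7, -0.1]
gripper_width: 0.0007
grip_force: 0.0
```

Emit:
arm_command:
  motion:
    - {"x": 0,"y": 0,"z": 0,"yaw": 0}
    - {"x": 0,"y": 0,"z": -0.02,"yaw": 0}
    - {"x": 0,"y": 0,"z": -0.02,"yaw": 0}
    - {"x": 0,"y": 0,"z": -0.01,"yaw": 0}
    - {"x": 0,"y": 0,"z": -0.01,"yaw": 0}
    - {"x": 0,"y": 0,"z": 0,"yaw": 0}
    - {"x": 0,"y": 0,"z": 0,"yaw": 0}
    - {"x": 0,"y": 0,"z": 0,"yaw": 0}

```text
t: 3.53
position: [0.5808, 0.1457, 0.0808]
orientation: [-0.478, 0.878, -0.0, 0.0]
ft_force: [-0.4, 0.1, -0.1]
gripper_width: 0.0002
grip_force: 0.0
```

Emit:
arm_command:
  motion:
    - {"x": 0,"y": 0,"z": -0.015,"yaw": 0}
    - {"x": 0,"y": 0,"z": -0.015,"yaw": 0}
    - {"x": 0,"y": 0,"z": -0.01,"yaw": 0}
    - {"x": 0,"y": 0,"z": -0.008,"yaw": 0}
    - {"x": 0,"y": 0,"z": -0.004,"yaw": 0}
    - {"x": 0,"y": 0,"z": 0,"yaw": 0}
    - {"x": 0,"y": 0,"z": 0,"yaw": 0}
    - {"x": 0,"y": 0,"z": 0,"yaw": 0}

```text
t: 4.2
position: [0.5814, 0.1459, 0.069]
orientation: [-0.478, 0.878, -0.0, 0.001]
ft_force: [-6.1, -1.1, 28.6]
gripper_width: 0.0002
grip_force: 14.2
```

Emit:
arm_command:
  motion:
    - {"x": 0.001,"y": -0.02,"z": 0.002,"yaw": 0}
    - {"x": 0.002,"y": -0.04,"z": 0,"yaw": 0}
    - {"x": 0.002,"y": -0.04,"z": 0,"yaw": 0}
    - {"x": 0.002,"y": -0.04,"z": 0,"yaw": 0}
    - {"x": 0.003,"y": -0.04,"z": 0,"yaw": 0}
    - {"x": 0.002,"y": -0.04,"z": 0,"yaw": 0}
    - {"x": 0.003,"y": -0.04,"z": 0,"yaw": 0}
    - {"x": 0.002,"y": -0.04,"z": 0,"yaw": 0}

```text
t: 4.87
position: [0.586, 0.071, 0.0691]
orientation: [-0.478, 0.878, -0.0, 0.001]
ft_force: [-2.3, 2.3, 19.2]
gripper_width: 0.0001
grip_force: 9.5
```

Emit:
arm_command:
  motion:
    - {"x": 0.002,"y": -0.04,"z": 0,"yaw": 0}
    - {"x": 0.003,"y": -0.04,"z": 0,"yaw": 0}
    - {"x": 0.002,"y": -0.04,"z": 0,"yaw": 0}
    - {"x": 0.003,"y": -0.04,"z": 0,"yaw": 0}
    - {"x": 0.002,"y": -0.04,"z": 0,"yaw": 0}
    - {"x": 0.003,"y": -0.04,"z": 0,"yaw": 0}
    - {"x": 0.002,"y": -0.03,"z": 0,"yaw": 0}
    - {"x": 0,"y": 0,"z": 0,"yaw": 0}

```text
t: 5.53
position: [0.5905, 0.0028, 0.0691]
orientation: [-0.478, 0.878, -0.0, 0.001]
ft_force: [-0.6, -1.2, 19.0]
gripper_width: 0.0004
grip_force: 9.4
```

Emit:
arm_command:
  motion:
    - {"x": 0.001,"y": -0.02,"z": 0,"yaw": 0}
    - {"x": 0.001,"y": -0.02,"z": 0,"yaw": 0}
    - {"x": 0,"y": -0.01,"z": 0,"yaw": 0}
    - {"x": 0,"y": 0,"z": 0,"yaw": 0}
    - {"x": 0,"y": 0,"z": 0,"yaw": 0}
    - {"x": 0,"y": 0,"z": 0,"yaw": 0}
    - {"x": 0,"y": 0,"z": 0,"yaw": 0}
    - {"x": 0,"y": 0,"z": 0,"yaw": 0}

```text
t: 6.2
position: [0.5911, -0.0067, 0.0691]
orientation: [-0.479, 0.878, 0.001, 0.002]
ft_force: [-0.8, 12.0, 17.7]
gripper_width: 0.0006
grip_force: 11.5
```

Run:
```python
from h import *
shot("top","t2"); im=np.load("pics/t2.npy")
c=im[100:310,130:460,::-1]; cv2.imwrite("pics/t2c.png",cv2.resize(c,None,fx=2.4,fy=2.4,interpolation=cv2.INTER_CUBIC))
```

```text
(no output)
```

View pics/t2c.png

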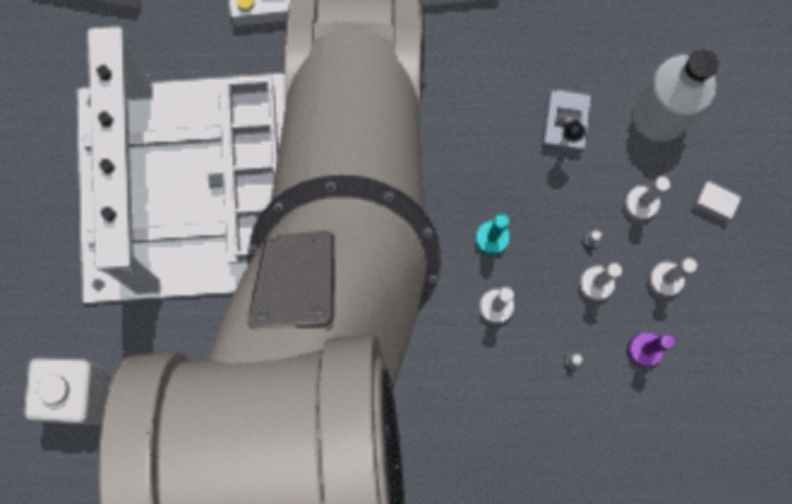

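Emit:
arm_command:
  motion:
    - {"x": 0,"y": 0.02,"z": 0.02,"yaw": 0}
    - {"x": 0,"y": 0.01,"z": 0.12,"yaw": 0}
    - {"x": 0,"y": 0,"z": 0.16,"yaw": -0.07}
    - {"x": 0,"y": 0,"z": 0.16,"yaw": -0.07}
    - {"x": 0,"y": 0,"z": 0.16,"yaw": -0.07}
    - {"x": 0.06,"y": 0.04,"z": 0.14,"yaw": -0.07}
    - {"x": 0.06,"y": 0.05,"z": 0.12,"yaw": -0.07}
    - {"x": 0.06,"y": 0.05,"z": 0.12,"yaw": -0.07}

```text
t: 6.92
position: [0.6349, 0.0334, 0.32]
orientation: [-0.165, 0.986, 0.0, 0.0]
ft_force: [0.3, -0.0, -0.7]
gripper_width: 0.0003
grip_force: 0.0
```

Emit:
arm_command:
  motion:
    - {"x": 0.06,"y": 0.05,"z": 0,"yaw": -0.07}
    - {"x": 0.06,"y": 0.05,"z": 0,"yaw": -0.07}
    - {"x": 0.04,"y": 0.05,"z": 0,"yaw": -0.034}
    - {"x": 0,"y": 0,"z": 0,"yaw": 0}
    - {"x": 0,"y": 0,"z": 0,"yaw": 0}
    - {"x": 0,"y": 0,"z": 0,"yaw": 0}
    - {"x": 0,"y": 0,"z": 0,"yaw": 0}
    - {"x": 0,"y": 0,"z": 0,"yaw": 0}

```text
t: 7.58
position: [0.6743, 0.0697, 0.3182]
orientation: [-0.032, 0.999, 0.0, 0.0]
ft_force: [0.5, -0.1, 0.3]
gripper_width: 0.0006
grip_force: 0.0
```

Run:
```python
from h import *
shot("wrist","w3"); print(sensors.sense()["joint_positions"])
```

```text
[-0.49656514  0.37772051  0.41638668  1.47339195 -0.15462793  1.32267099
  1.56626854]
```

View pics/w3.png

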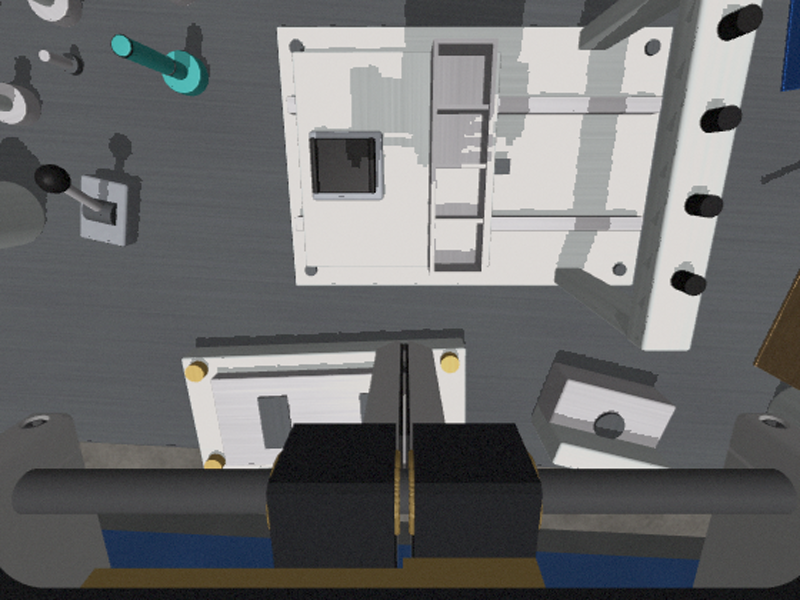

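The caddy is fully out: rim corners (433,41), (499,41), (430,272) and (482,272), plate (345,165), lever ball (52,178) and valve block around (108,210).

Run:
```python
from h import *
np.set_printoptions(precision=4,suppress=True)
p=P("w3")
im=np.load("pics/w3.npy")[:,:,::-1]
c=im[15:205,285:360]; cv2.imwrite("pics/w3c.png",cv2.resize(c,None,fx=3.1,fy=3.1,interpolation=cv2.INTER_CUBIC))
f=lambda u,v,z: w(p,u*.7,v*.7,z)
for n,u,v,z in [("TL",433,41,.088),("TR",499,41,.088),("BL",430,272,.088),("BR",483,272,.088),("plate",345,165,.078),("hA",296,47,.012),("hB",311,270,.012),("tip",52,178,.092),("v",85,176,.025),("v",128,183,.025),("v",80,236,.025),("v",125,246,.025)]: print(n,f(u,v,z))
yd=np.array([-.061,.998,0]);xd=np.array([.998,.061,0]);c0=np.array([.5823,.1171,.088])
for a,b in [(-1,-1),(-1,1),(1,-1),(1,1)]: print("pred",px(p,c0+a*.104*xd+b*.0275*yd)/.7)
```

```text
TL [0.4832 0.083  0.088 ]
TR [0.4797 0.1393 0.088 ]
BL [0.6856 0.0968 0.088 ]
BR [0.6822 0.1493 0.088 ]
plate [0.5894 0.0089 0.078 ]
hA [ 0.4776 -0.0523  0.012 ]
hB [ 0.7097 -0.0369  0.012 ]
tip [ 0.6179 -0.2588  0.092 ]
v [ 0.6182 -0.2764  0.025 ]
v [ 0.6226 -0.2312  0.025 ]
v [ 0.6838 -0.2918  0.025 ]
v [ 0.692 -0.243  0.025]
pred [433.7123  37.0014]
pred [498.1276  37.1696]
pred [429.0039 274.1208]
pred [484.3074 274.2357]
```

View pics/w3c.png

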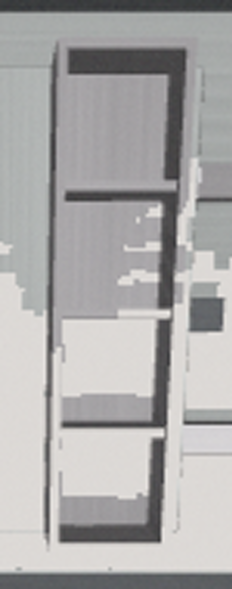

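Emit:
arm_command:
  motion:
    - {"x": -0.03,"y": -0.1,"z": 0,"yaw": 0}
    - {"x": -0.03,"y": -0.15,"z": 0,"yaw": 0}
    - {"x": -0.03,"y": -0.16,"z": 0,"yaw": 0}
    - {"x": -0.03,"y": -0.16,"z": 0,"yaw": 0}
    - {"x": -0.03,"y": -0.16,"z": 0,"yaw": 0}
    - {"x": -0.03,"y": -0.16,"z": 0,"yaw": 0}
    - {"x": -0.03,"y": -0.16,"z": 0,"yaw": 0}
    - {"x": -0.03,"y": -0.15,"z": 0,"yaw": 0}

```text
t: 8.3
position: [0.6135, -0.2319, 0.3185]
orientation: [-0.032, 0.999, -0.0, 0.0]
ft_force: [1.1, 0.6, -0.2]
gripper_width: 0.0004
grip_force: 0.0
```

Emit:
arm_command:
  fingers: 0.6
  motion:
    - {"x": -0.03,"y": -0.14,"z": 0,"yaw": 0}
    - {"x": -0.02,"y": -0.02,"z": 0,"yaw": 0}
    - {"x": 0,"y": 0,"z": 0,"yaw": 0}
    - {"x": 0,"y": 0,"z": 0,"yaw": 0}
    - {"x": 0,"y": 0,"z": 0,"yaw": 0}
    - {"x": 0,"y": 0,"z": 0,"yaw": 0}
    - {"x": 0,"y": 0,"z": 0,"yaw": 0}
    - {"x": 0,"y": 0,"z": 0,"yaw": 0}

```text
t: 8.97
position: [0.6026, -0.2683, 0.3179]
orientation: [-0.033, 0.999, 0.0, 0.0]
ft_force: [0.9, 0.3, 1.0]
gripper_width: 0.0505
grip_force: 0.0
```

Run:
```python
from h import *
shot("wrist","w4"); print(sensors.sense()["joint_positions"])
```

```text
[-0.06892     0.35680155  0.53229626  1.52366572 -0.18447647  1.31147517
  2.11938355]
```

View pics/w4.png

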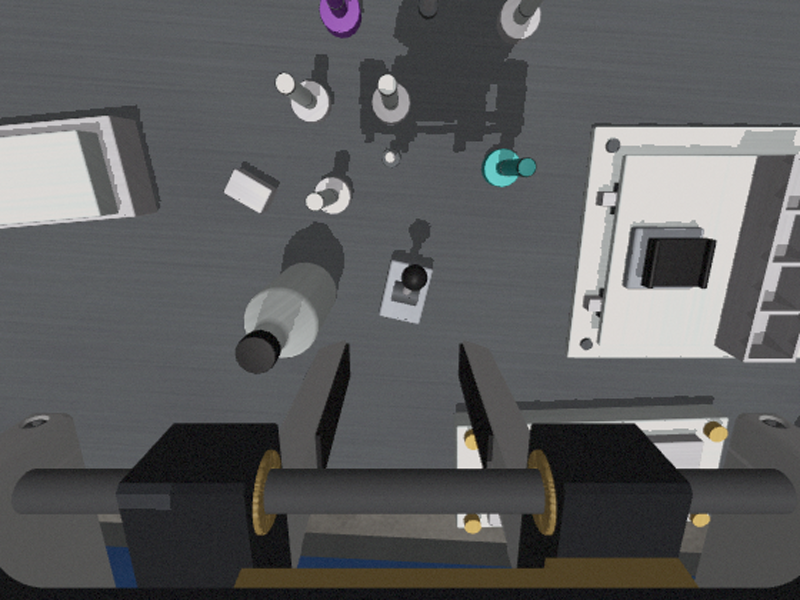

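Stem tops and feet: P3 (285,83)/(310,101), P2 (387,85)/(391,101), P4 (315,201)/(332,194), and P1's foot at (520,18). The lever ball is at (414,278).

Run:
```python
from h import *
np.set_printoptions(precision=4,suppress=True)
p=P("w4")
f=lambda u,v,z: w(p,u*.7,v*.7,z)
for n,u,v,z in [("p3t",285,83,.115),("p3f",310,101,.02),("p2t",387,85,.115),("p2f",391,101,.02),("p4t",315,201,.115),("p4f",332,194,.02),("p1f",520,18,.02),("ball",414,278,.092),("v",395,254,.025),("v",433,262,.025),("v",420,323,.025),("v",381,315,.025)]: print(n,f(u,v,z))
```

```text
p3t [ 0.4568 -0.3751  0.115 ]
p3f [ 0.4567 -0.3747  0.02  ]
p2t [ 0.4528 -0.2916  0.115 ]
p2f [ 0.4513 -0.2911  0.02  ]
p4t [ 0.5499 -0.35    0.115 ]
p4f [ 0.549  -0.3504  0.02  ]
p1f [ 0.3683 -0.1687  0.02  ]
ball [ 0.6198 -0.2568  0.092 ]
v [ 0.6101 -0.2774  0.025 ]
v [ 0.6165 -0.2338  0.025 ]
v [ 0.691  -0.2429  0.025 ]
v [ 0.684  -0.2896  0.025 ]
```

Emit:
arm_command:
  motion:
    - {"x": -0.07,"y": -0.11,"z": 0,"yaw": 0}
    - {"x": -0.07,"y": -0.11,"z": 0,"yaw": 0}
    - {"x": -0.072,"y": -0.107,"z": 0,"yaw": 0}
    - {"x": 0,"y": 0,"z": -0.14,"yaw": 0}
    - {"x": 0,"y": 0,"z": -0.15,"yaw": 0}
    - {"x": 0,"y": 0,"z": -0.15,"yaw": 0}
    - {"x": 0,"y": 0,"z": -0.15,"yaw": 0}
    - {"x": 0,"y": 0,"z": 0,"yaw": 0}

```text
t: 9.68
position: [0.5464, -0.3486, 0.1639]
orientation: [-0.032, 0.999, 0.002, -0.004]
ft_force: [-0.4, 0.1, -0.3]
gripper_width: 0.0565
grip_force: 0.0
```

Run:
```python
from h import *
np.set_printoptions(precision=4,suppress=True)
shot("top","t5");shot("side","s5")
a=np.load("pics/t5.npy")[150:290,310:440,::-1];b=np.load("pics/s5.npy")[235:380,200:360,::-1]
k=lambda i:cv2.resize(i,(400,430),interpolation=cv2.INTER_CUBIC)
cv2.imwrite("pics/m5.png",np.hstack([k(a),k(b)]))
```

```text
(no output)
```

View pics/m5.png

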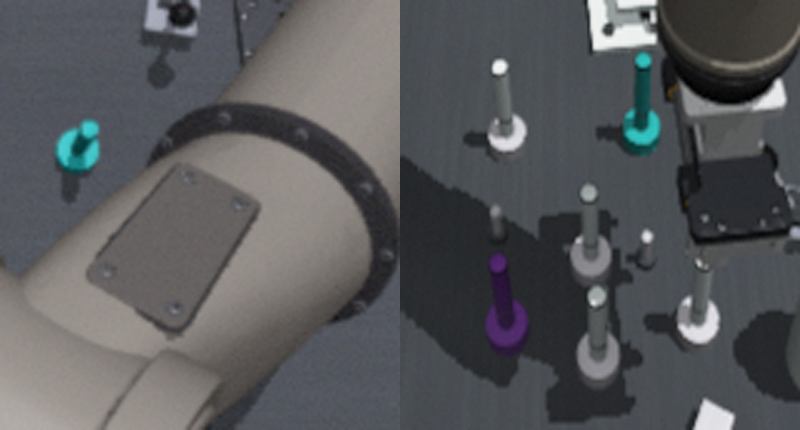

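P4 is unchanged. P1 has been knocked toward the robot; its foot is now at native side pixel (242.8,279.9). I'll grasp P4 now.

Emit:
arm_command:
  motion:
    - {"x": 0,"y": 0,"z": -0.06,"yaw": 0}
    - {"x": 0,"y": 0,"z": -0.1,"yaw": 0}
    - {"x": 0,"y": 0,"z": -0.1,"yaw": 0}
    - {"x": 0,"y": 0,"z": -0.1,"yaw": 0}
    - {"x": 0,"y": 0,"z": -0.05,"yaw": 0}
    - {"x": 0,"y": 0,"z": 0,"yaw": 0}
    - {"x": 0,"y": 0,"z": 0,"yaw": 0}
    - {"x": 0,"y": 0,"z": 0,"yaw": 0}

```text
t: 10.45
position: [0.5504, -0.3519, 0.0703]
orientation: [-0.032, 0.999, -0.001, 0.001]
ft_force: [0.4, -0.8, 1.6]
gripper_width: 0.0562
grip_force: 0.0
```

Emit:
arm_command:
  fingers: 0
  motion:
    - {"x": 0,"y": 0,"z": 0,"yaw": 0}
    - {"x": 0,"y": 0,"z": 0,"yaw": 0}
    - {"x": 0,"y": 0,"z": 0,"yaw": 0}
    - {"x": 0,"y": 0,"z": 0,"yaw": 0}
    - {"x": 0,"y": 0,"z": 0,"yaw": 0}
    - {"x": 0,"y": 0,"z": 0,"yaw": 0}
    - {"x": 0,"y": 0,"z": 0,"yaw": 0}
    - {"x": 0,"y": 0,"z": 0,"yaw": 0}

```text
t: 11.12
position: [0.5491, -0.3511, 0.068]
orientation: [-0.032, 0.999, 0.0, -0.0]
ft_force: [-0.4, 0.4, 1.6]
gripper_width: 0.0157
grip_force: 30.0
```

Run:
```python
from h import *
print(w(cams.camera_params("side"),242.8,279.85,.02))
```

```text
[ 0.36861772 -0.17234618  0.02      ]
```

Emit:
arm_command:
  motion:
    - {"x": 0,"y": 0,"z": 0.1,"yaw": 0}
    - {"x": 0,"y": 0,"z": 0.15,"yaw": 0}
    - {"x": 0,"y": 0,"z": 0.15,"yaw": 0}
    - {"x": 0,"y": 0.05,"z": 0.13,"yaw": 0}
    - {"x": 0.034,"y": 0.12,"z": 0,"yaw": 0}
    - {"x": 0.034,"y": 0.142,"z": 0,"yaw": 0}
    - {"x": 0.034,"y": 0.142,"z": 0,"yaw": 0}
    - {"x": 0.034,"y": 0.142,"z": 0,"yaw": 0}

```text
t: 11.78
position: [0.5831, -0.2005, 0.2005]
orientation: [-0.032, 0.999, 0.0, 0.0]
ft_force: [1.3, -0.3, -2.8]
gripper_width: 0.0154
grip_force: 30.0
```

Emit:
arm_command:
  motion:
    - {"x": 0.034,"y": 0.142,"z": 0,"yaw": 0}
    - {"x": 0.034,"y": 0.142,"z": 0,"yaw": 0}
    - {"x": 0.034,"y": 0.142,"z": 0,"yaw": 0}
    - {"x": 0.034,"y": 0.142,"z": 0,"yaw": 0}
    - {"x": 0.034,"y": 0.142,"z": 0,"yaw": 0}
    - {"x": 0.034,"y": 0.142,"z": 0,"yaw": 0}
    - {"x": 0.034,"y": 0.142,"z": 0,"yaw": 0}
    - {"x": 0.034,"y": 0.142,"z": 0,"yaw": 0}

```text
t: 12.45
position: [0.6511, 0.0837, 0.2003]
orientation: [-0.032, 0.999, -0.0, -0.0]
ft_force: [1.1, -0.9, -1.5]
gripper_width: 0.0154
grip_force: 30.0
```

Emit:
arm_command:
  motion:
    - {"x": 0.03,"y": 0.142,"z": 0,"yaw": 0}
    - {"x": 0,"y": 0,"z": 0,"yaw": 0}
    - {"x": 0,"y": 0,"z": 0,"yaw": 0}
    - {"x": 0,"y": 0,"z": 0,"yaw": 0}
    - {"x": 0,"y": 0,"z": 0,"yaw": 0}
    - {"x": 0,"y": 0,"z": 0,"yaw": 0}
    - {"x": 0,"y": 0,"z": 0,"yaw": 0}
    - {"x": 0,"y": 0,"z": 0,"yaw": 0}

```text
t: 13.12
position: [0.6586, 0.1166, 0.2006]
orientation: [-0.031, 1.0, -0.0, 0.0]
ft_force: [-0.4, -0.3, -1.6]
gripper_width: 0.0154
grip_force: 30.0
```

Emit:
arm_command:
  motion:
    - {"x": 0,"y": 0.022,"z": 0,"yaw": 0}
    - {"x": 0,"y": 0,"z": -0.06,"yaw": 0}
    - {"x": 0,"y": 0,"z": -0.06,"yaw": 0}
    - {"x": 0,"y": 0,"z": -0.05,"yaw": 0}
    - {"x": 0,"y": 0,"z": -0.03,"yaw": 0}
    - {"x": 0,"y": 0,"z": -0.03,"yaw": 0}
    - {"x": 0,"y": 0,"z": 0,"yaw": 0}
    - {"x": 0,"y": 0,"z": 0,"yaw": 0}

```text
t: 13.78
position: [0.6587, 0.1229, 0.1429]
orientation: [-0.032, 0.999, -0.0, -0.0]
ft_force: [0.8, 1.4, -1.6]
gripper_width: 0.0154
grip_force: 30.0
```

Run:
```python
from h import *
shot("wrist","w6")
im=np.load("pics/w6.npy")[20:330,150:420,::-1]
cv2.imwrite("pics/w6c.png",cv2.resize(im,None,fx=1.9,fy=1.9))
```

```text
(no output)
```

View pics/w6c.png

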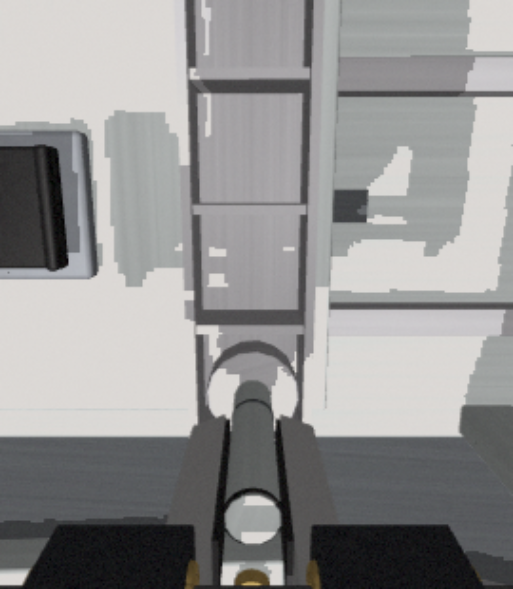

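P4's foot is centred in the last pocket, at (252,385) in the crop and below the rim.

Emit:
arm_command:
  motion:
    - {"x": 0,"y": 0,"z": -0.03,"yaw": 0}
    - {"x": 0,"y": 0,"z": -0.03,"yaw": 0}
    - {"x": 0,"y": 0,"z": -0.025,"yaw": 0}
    - {"x": 0,"y": 0,"z": -0.015,"yaw": 0}
    - {"x": 0,"y": 0,"z": -0.008,"yaw": 0}
    - {"x": 0,"y": 0,"z": 0,"yaw": 0}
    - {"x": 0,"y": 0,"z": 0,"yaw": 0}
    - {"x": 0,"y": 0,"z": 0,"yaw": 0}

```text
t: 14.5
position: [0.6587, 0.1228, 0.116]
orientation: [-0.032, 0.999, -0.0, 0.0]
ft_force: [-0.7, -0.3, -0.2]
gripper_width: 0.0155
grip_force: 30.0
```

Emit:
arm_command:
  fingers: 0.55
  motion:
    - {"x": 0,"y": 0,"z": 0,"yaw": 0}
    - {"x": 0,"y": 0,"z": 0,"yaw": 0}
    - {"x": 0,"y": 0,"z": 0,"yaw": 0}
    - {"x": 0,"y": 0,"z": 0,"yaw": 0}
    - {"x": 0,"y": 0,"z": 0.1,"yaw": 0}
    - {"x": 0,"y": 0,"z": 0.15,"yaw": 0}
    - {"x": 0,"y": 0,"z": 0.15,"yaw": 0}
    - {"x": -0.04,"y": -0.08,"z": 0,"yaw": 0}

```text
t: 15.17
position: [0.6523, 0.1069, 0.2227]
orientation: [-0.034, 0.999, 0.002, 0.004]
ft_force: [0.2, 0.4, 0.3]
gripper_width: 0.0519
grip_force: 0.0
```

Emit:
arm_command:
  motion:
    - {"x": -0.069,"y": -0.138,"z": 0,"yaw": 0}
    - {"x": -0.069,"y": -0.138,"z": 0,"yaw": 0}
    - {"x": -0.069,"y": -0.138,"z": 0,"yaw": 0}
    - {"x": -0.069,"y": -0.138,"z": 0,"yaw": 0}
    - {"x": -0.069,"y": -0.138,"z": 0,"yaw": 0}
    - {"x": -0.069,"y": -0.138,"z": 0,"yaw": 0}
    - {"x": -0.069,"y": -0.138,"z": 0,"yaw": 0}
    - {"x": -0.069,"y": -0.138,"z": 0,"yaw": 0}

```text
t: 15.83
position: [0.5095, -0.1745, 0.2162]
orientation: [-0.032, 0.999, 0.0, 0.0]
ft_force: [0.6, -0.6, -0.2]
gripper_width: 0.0518
grip_force: 0.0
```

Emit:
arm_command:
  motion:
    - {"x": -0.069,"y": -0.138,"z": 0,"yaw": 0}
    - {"x": -0.069,"y": -0.138,"z": 0,"yaw": 0}
    - {"x": -0.069,"y": -0.138,"z": 0,"yaw": 0}
    - {"x": -0.026,"y": -0.059,"z": 0,"yaw": 0}
    - {"x": 0,"y": 0,"z": 0,"yaw": 0}
    - {"x": 0,"y": 0,"z": 0,"yaw": 0}
    - {"x": 0,"y": 0,"z": 0,"yaw": 0}
    - {"x": 0,"y": 0,"z": 0,"yaw": 0}

```text
t: 16.5
position: [0.453, -0.2902, 0.2159]
orientation: [-0.033, 0.999, 0.0, -0.0]
ft_force: [0.3, -0.2, -0.9]
gripper_width: 0.0516
grip_force: 0.0
```

Run:
```python
from h import *
print(sensors.sense()["joint_positions"])
shot("side","s7");shot("wrist","w7")
a=cv2.resize(np.load("pics/s7.npy")[:,:,::-1][130:380,180:400],(400,455),interpolation=cv2.INTER_CUBIC)
b=cv2.resize(np.load("pics/w7.npy")[:,:,::-1],(400,300),interpolation=cv2.INTER_AREA)
b=cv2.copyMakeBorder(b,0,155,0,0,cv2.BORDER_CONSTANT)
cv2.imwrite("pics/m7.png",np.hstack([a,b]))
```

```text
[-0.08229092  0.21419773  0.62155155  1.92899927 -0.14405595  1.0422419
  2.23811836]
```

View pics/m7.png

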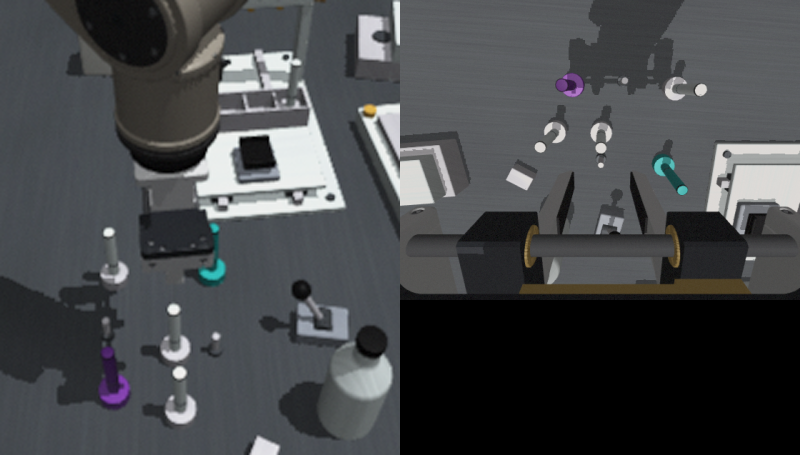

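P4 stands in pocket 3. P2 is right where measured, and P1 is visible at (675,89) with its stem top at (700,90).

Emit:
arm_command:
  motion:
    - {"x": 0,"y": -0.004,"z": -0.1,"yaw": 0}
    - {"x": 0,"y": 0,"z": -0.13,"yaw": 0}
    - {"x": 0,"y": 0,"z": -0.13,"yaw": 0}
    - {"x": 0,"y": 0,"z": -0.13,"yaw": 0}
    - {"x": 0,"y": 0,"z": -0.08,"yaw": 0}
    - {"x": 0,"y": 0,"z": -0.02,"yaw": 0}
    - {"x": 0,"y": 0,"z": 0,"yaw": 0}
    - {"x": 0,"y": 0,"z": 0,"yaw": 0}

```text
t: 17.27
position: [0.453, -0.2924, 0.0693]
orientation: [-0.032, 0.999, -0.0, 0.0]
ft_force: [0.7, -0.2, 0.1]
gripper_width: 0.0512
grip_force: 0.0
```

Emit:
arm_command:
  fingers: 0
  motion:
    - {"x": 0,"y": 0,"z": 0,"yaw": 0}
    - {"x": 0,"y": 0,"z": 0,"yaw": 0}
    - {"x": 0,"y": 0,"z": 0,"yaw": 0}
    - {"x": 0,"y": 0,"z": 0,"yaw": 0}
    - {"x": 0,"y": 0,"z": 0,"yaw": 0}
    - {"x": 0,"y": 0,"z": 0,"yaw": 0}
    - {"x": 0,"y": 0,"z": 0,"yaw": 0}
    - {"x": 0,"y": 0,"z": 0,"yaw": 0}

```text
t: 17.93
position: [0.4525, -0.2923, 0.0687]
orientation: [-0.032, 0.999, 0.0, 0.0]
ft_force: [-1.4, 2.3, 6.5]
gripper_width: 0.0156
grip_force: 30.0
```

Run:
```python
from h import *
p=P("w7")
for u,v,z in [(275,89,.02),(300,90,.115),(201,131,.02),(201,148,.115),(155,131,.02),(140,147,.115)]: print(w(p,u*1.4,v*1.4,z))
```

```text
[ 0.36738231 -0.17044875  0.02      ]
[ 0.36688416 -0.17004034  0.115     ]
[ 0.44859336 -0.29188643  0.02      ]
[ 0.45232592 -0.29132289  0.115     ]
[ 0.4540223  -0.37481006  0.02      ]
[ 0.45638549 -0.37542398  0.115     ]
```

Emit:
arm_command:
  motion:
    - {"x": 0,"y": 0,"z": 0.1,"yaw": 0}
    - {"x": 0,"y": 0,"z": 0.15,"yaw": 0}
    - {"x": 0,"y": 0,"z": 0.15,"yaw": 0}
    - {"x": 0,"y": 0.05,"z": 0.13,"yaw": 0}
    - {"x": 0.05,"y": 0.12,"z": 0,"yaw": 0}
    - {"x": 0.052,"y": 0.137,"z": 0,"yaw": 0}
    - {"x": 0.052,"y": 0.137,"z": 0,"yaw": 0}
    - {"x": 0.052,"y": 0.137,"z": 0,"yaw": 0}

```text
t: 18.6
position: [0.504, -0.1455, 0.2011]
orientation: [-0.032, 0.999, 0.0, 0.0]
ft_force: [1.4, 0.1, -2.1]
gripper_width: 0.0155
grip_force: 30.0
```

Emit:
arm_command:
  motion:
    - {"x": 0.052,"y": 0.137,"z": 0,"yaw": 0}
    - {"x": 0.052,"y": 0.137,"z": 0,"yaw": 0}
    - {"x": 0.052,"y": 0.137,"z": 0,"yaw": 0}
    - {"x": 0.052,"y": 0.137,"z": 0,"yaw": 0}
    - {"x": 0.052,"y": 0.137,"z": 0,"yaw": 0}
    - {"x": 0.052,"y": 0.137,"z": 0,"yaw": 0}
    - {"x": 0.052,"y": 0.137,"z": 0,"yaw": 0}
    - {"x": 0.051,"y": 0.105,"z": 0,"yaw": 0}

```text
t: 19.27
position: [0.6076, 0.1222, 0.2005]
orientation: [-0.033, 0.999, 0.0, -0.0]
ft_force: [0.1, 0.2, -2.0]
gripper_width: 0.016
grip_force: 30.0
```

Emit:
arm_command:
  motion:
    - {"x": 0,"y": 0,"z": 0,"yaw": 0}
    - {"x": 0,"y": 0,"z": 0,"yaw": 0}
    - {"x": 0,"y": 0,"z": 0,"yaw": 0}
    - {"x": 0,"y": 0,"z": 0,"yaw": 0}
    - {"x": 0,"y": 0,"z": 0,"yaw": 0}
    - {"x": 0,"y": 0,"z": 0,"yaw": 0}
    - {"x": 0,"y": 0,"z": 0,"yaw": 0}
    - {"x": 0,"y": 0,"z": 0,"yaw": 0}

```text
t: 19.93
position: [0.6076, 0.1186, 0.2011]
orientation: [-0.032, 0.999, 0.0, 0.0]
ft_force: [0.1, -0.3, -1.7]
gripper_width: 0.0157
grip_force: 30.0
```

Now lower by 0.0845 m. I'll go to 0.14 first for a force check.

Emit:
arm_command:
  motion:
    - {"x": 0,"y": 0,"z": -0.06,"yaw": 0}
    - {"x": 0,"y": 0,"z": -0.06,"yaw": 0}
    - {"x": 0,"y": 0,"z": -0.05,"yaw": 0}
    - {"x": 0,"y": 0,"z": -0.03,"yaw": 0}
    - {"x": 0,"y": 0,"z": -0.03,"yaw": 0}
    - {"x": 0,"y": 0,"z": 0,"yaw": 0}
    - {"x": 0,"y": 0,"z": 0,"yaw": 0}
    - {"x": 0,"y": 0,"z": 0,"yaw": 0}

```text
t: 20.6
position: [0.608, 0.1189, 0.1441]
orientation: [-0.032, 0.999, 0.0, 0.0]
ft_force: [0.1, -0.3, -2.1]
gripper_width: 0.0158
grip_force: 30.0
```

Emit:
arm_command:
  motion:
    - {"x": 0,"y": 0,"z": -0.03,"yaw": 0}
    - {"x": 0,"y": 0,"z": -0.03,"yaw": 0}
    - {"x": 0,"y": 0,"z": -0.025,"yaw": 0}
    - {"x": 0,"y": 0,"z": -0.015,"yaw": 0}
    - {"x": 0,"y": 0,"z": -0.01,"yaw": 0}
    - {"x": 0,"y": 0,"z": 0,"yaw": 0}
    - {"x": 0,"y": 0,"z": 0,"yaw": 0}
    - {"x": 0,"y": 0,"z": 0,"yaw": 0}

```text
t: 21.27
position: [0.6079, 0.1189, 0.1164]
orientation: [-0.032, 0.999, 0.0, 0.0]
ft_force: [-2.5, -1.5, 7.2]
gripper_width: 0.0154
grip_force: 30.0
```

Emit:
arm_command:
  fingers: 0.55
  motion:
    - {"x": 0,"y": 0,"z": 0,"yaw": 0}
    - {"x": 0,"y": 0,"z": 0,"yaw": 0}
    - {"x": 0,"y": 0,"z": 0,"yaw": 0}
    - {"x": 0,"y": 0,"z": 0,"yaw": 0}
    - {"x": 0,"y": 0,"z": 0.1,"yaw": 0}
    - {"x": 0,"y": 0,"z": 0.15,"yaw": 0}
    - {"x": 0,"y": 0,"z": 0.15,"yaw": 0}
    - {"x": 0,"y": -0.08,"z": 0,"yaw": 0}

```text
t: 21.93
position: [0.6105, 0.1027, 0.2225]
orientation: [-0.034, 0.999, 0.002, 0.004]
ft_force: [0.9, 0.8, 0.3]
gripper_width: 0.0517
grip_force: 0.0
```

Emit:
arm_command:
  motion:
    - {"x": -0.044,"y": -0.14,"z": 0,"yaw": 0}
    - {"x": -0.044,"y": -0.14,"z": 0,"yaw": 0}
    - {"x": -0.044,"y": -0.14,"z": 0,"yaw": 0}
    - {"x": -0.044,"y": -0.14,"z": 0,"yaw": 0}
    - {"x": -0.044,"y": -0.14,"z": 0,"yaw": 0}
    - {"x": -0.044,"y": -0.14,"z": 0,"yaw": 0}
    - {"x": -0.044,"y": -0.14,"z": 0,"yaw": 0}
    - {"x": -0.044,"y": -0.14,"z": 0,"yaw": 0}

```text
t: 22.6
position: [0.5188, -0.1826, 0.2161]
orientation: [-0.032, 0.999, 0.0, 0.0]
ft_force: [1.4, 0.1, 0.1]
gripper_width: 0.0517
grip_force: 0.0
```

Emit:
arm_command:
  motion:
    - {"x": -0.044,"y": -0.14,"z": 0,"yaw": 0}
    - {"x": -0.044,"y": -0.14,"z": 0,"yaw": 0}
    - {"x": -0.044,"y": -0.14,"z": 0,"yaw": 0}
    - {"x": -0.044,"y": -0.14,"z": 0,"yaw": 0}
    - {"x": -0.044,"y": -0.14,"z": 0,"yaw": 0}
    - {"x": -0.036,"y": -0.08,"z": 0,"yaw": 0}
    - {"x": 0,"y": 0,"z": 0,"yaw": 0}
    - {"x": 0,"y": 0,"z": 0,"yaw": 0}

```text
t: 23.27
position: [0.4548, -0.3773, 0.2158]
orientation: [-0.031, 1.0, -0.0, -0.0]
ft_force: [0.4, 0.3, -0.0]
gripper_width: 0.0515
grip_force: 0.0
```

Emit:
arm_command:
  motion:
    - {"x": 0.003,"y": 0.006,"z": -0.1,"yaw": 0}
    - {"x": 0,"y": 0,"z": -0.13,"yaw": 0}
    - {"x": 0,"y": 0,"z": -0.13,"yaw": 0}
    - {"x": 0,"y": 0,"z": -0.13,"yaw": 0}
    - {"x": 0,"y": 0,"z": -0.08,"yaw": 0}
    - {"x": 0,"y": 0,"z": -0.02,"yaw": 0}
    - {"x": 0,"y": 0,"z": 0,"yaw": 0}
    - {"x": 0,"y": 0,"z": 0,"yaw": 0}

```text
t: 23.93
position: [0.4572, -0.3744, 0.0694]
orientation: [-0.032, 0.999, -0.0, 0.0]
ft_force: [0.2, -0.3, 0.3]
gripper_width: 0.0516
grip_force: 0.0
```

Emit:
arm_command:
  fingers: 0
  motion:
    - {"x": 0,"y": 0,"z": 0,"yaw": 0}
    - {"x": 0,"y": 0,"z": 0,"yaw": 0}
    - {"x": 0,"y": 0,"z": 0,"yaw": 0}
    - {"x": 0,"y": 0,"z": 0,"yaw": 0}
    - {"x": 0,"y": 0,"z": 0,"yaw": 0}
    - {"x": 0,"y": 0,"z": 0,"yaw": 0}
    - {"x": 0,"y": 0,"z": 0,"yaw": 0}
    - {"x": 0,"y": 0,"z": 0,"yaw": 0}

```text
t: 24.6
position: [0.4565, -0.3747, 0.0686]
orientation: [-0.032, 0.999, -0.0, 0.0]
ft_force: [-0.6, 1.1, 3.7]
gripper_width: 0.0153
grip_force: 30.0
```

Emit:
arm_command:
  motion:
    - {"x": 0,"y": 0,"z": 0.1,"yaw": 0}
    - {"x": 0,"y": 0,"z": 0.15,"yaw": 0}
    - {"x": 0,"y": 0,"z": 0.15,"yaw": 0}
    - {"x": 0,"y": 0.05,"z": 0.13,"yaw": 0}
    - {"x": 0.03,"y": 0.12,"z": 0,"yaw": 0}
    - {"x": 0.03,"y": 0.14,"z": 0,"yaw": 0}
    - {"x": 0.03,"y": 0.14,"z": 0,"yaw": 0}
    - {"x": 0.03,"y": 0.14,"z": 0,"yaw": 0}

```text
t: 25.27
position: [0.4861, -0.2255, 0.2009]
orientation: [-0.032, 0.999, 0.0, -0.0]
ft_force: [1.1, 0.5, -3.5]
gripper_width: 0.0154
grip_force: 30.0
```

Emit:
arm_command:
  motion:
    - {"x": 0.03,"y": 0.14,"z": 0,"yaw": 0}
    - {"x": 0.03,"y": 0.14,"z": 0,"yaw": 0}
    - {"x": 0.03,"y": 0.14,"z": 0,"yaw": 0}
    - {"x": 0.03,"y": 0.14,"z": 0,"yaw": 0}
    - {"x": 0.03,"y": 0.14,"z": 0,"yaw": 0}
    - {"x": 0.03,"y": 0.14,"z": 0,"yaw": 0}
    - {"x": 0.03,"y": 0.14,"z": 0,"yaw": 0}
    - {"x": 0.03,"y": 0.14,"z": 0,"yaw": 0}

```text
t: 25.93
position: [0.5461, 0.0546, 0.2008]
orientation: [-0.032, 0.999, 0.0, -0.0]
ft_force: [0.6, 0.2, -1.8]
gripper_width: 0.0153
grip_force: 30.0
```

Emit:
arm_command:
  motion:
    - {"x": 0.03,"y": 0.14,"z": 0,"yaw": 0}
    - {"x": 0.012,"y": 0.11,"z": 0,"yaw": 0}
    - {"x": 0,"y": 0,"z": 0,"yaw": 0}
    - {"x": 0,"y": 0,"z": 0,"yaw": 0}
    - {"x": 0,"y": 0,"z": 0,"yaw": 0}
    - {"x": 0,"y": 0,"z": 0,"yaw": 0}
    - {"x": 0,"y": 0,"z": 0,"yaw": 0}
    - {"x": 0,"y": 0,"z": 0,"yaw": 0}

```text
t: 26.6
position: [0.5569, 0.1144, 0.2011]
orientation: [-0.031, 1.0, -0.0, 0.0]
ft_force: [0.9, -0.4, -1.5]
gripper_width: 0.0155
grip_force: 30.0
```

Emit:
arm_command:
  motion:
    - {"x": 0.001,"y": 0.004,"z": -0.06,"yaw": 0}
    - {"x": 0,"y": 0,"z": -0.06,"yaw": 0}
    - {"x": 0,"y": 0,"z": -0.05,"yaw": 0}
    - {"x": 0,"y": 0,"z": -0.03,"yaw": 0}
    - {"x": 0,"y": 0,"z": -0.03,"yaw": 0}
    - {"x": 0,"y": 0,"z": 0,"yaw": 0}
    - {"x": 0,"y": 0,"z": 0,"yaw": 0}
    - {"x": 0,"y": 0,"z": 0,"yaw": 0}

```text
t: 27.27
position: [0.5576, 0.1164, 0.1441]
orientation: [-0.032, 0.999, 0.0, 0.0]
ft_force: [-0.1, 1.0, -3.3]
gripper_width: 0.0155
grip_force: 30.0
```

Emit:
arm_command:
  motion:
    - {"x": 0,"y": 0,"z": -0.03,"yaw": 0}
    - {"x": 0,"y": 0,"z": -0.03,"yaw": 0}
    - {"x": 0,"y": 0,"z": -0.025,"yaw": 0}
    - {"x": 0,"y": 0,"z": -0.015,"yaw": 0}
    - {"x": 0,"y": 0,"z": -0.01,"yaw": 0}
    - {"x": 0,"y": 0,"z": 0,"yaw": 0}
    - {"x": 0,"y": 0,"z": 0,"yaw": 0}
    - {"x": 0,"y": 0,"z": 0,"yaw": 0}

```text
t: 27.93
position: [0.5574, 0.1163, 0.1162]
orientation: [-0.032, 0.999, 0.0, 0.0]
ft_force: [-2.4, -1.3, 5.1]
gripper_width: 0.0152
grip_force: 30.0
```

Emit:
arm_command:
  fingers: 0.55
  motion:
    - {"x": 0,"y": 0,"z": 0,"yaw": 0}
    - {"x": 0,"y": 0,"z": 0,"yaw": 0}
    - {"x": 0,"y": 0,"z": 0,"yaw": 0}
    - {"x": 0,"y": 0,"z": 0,"yaw": 0}
    - {"x": 0,"y": 0,"z": 0.1,"yaw": 0}
    - {"x": 0,"y": 0,"z": 0.15,"yaw": 0}
    - {"x": 0,"y": 0,"z": 0.15,"yaw": 0}
    - {"x": 0,"y": -0.08,"z": 0,"yaw": 0}

```text
t: 28.6
position: [0.56, 0.1, 0.2222]
orientation: [-0.034, 0.999, 0.002, 0.004]
ft_force: [1.2, 0.1, 0.7]
gripper_width: 0.0516
grip_force: 0.0
```

Emit:
arm_command:
  fingers: 1
  motion:
    - {"x": -0.03,"y": -0.1,"z": 0,"yaw": -0.07}
    - {"x": -0.06,"y": -0.11,"z": 0,"yaw": -0.075}
    - {"x": -0.07,"y": -0.11,"z": 0,"yaw": -0.075}
    - {"x": -0.07,"y": -0.11,"z": 0,"yaw": -0.075}
    - {"x": -0.07,"y": -0.11,"z": 0,"yaw": -0.075}
    - {"x": -0.07,"y": -0.11,"z": 0,"yaw": -0.075}
    - {"x": -0.07,"y": -0.11,"z": 0,"yaw": -0.075}
    - {"x": -0.07,"y": -0.11,"z": 0,"yaw": -0.075}

```text
t: 29.27
position: [0.4286, -0.1221, 0.2159]
orientation: [0.424, 0.906, 0.0, 0.0]
ft_force: [1.0, -0.3, 0.1]
gripper_width: 0.0935
grip_force: 0.0
```

Emit:
arm_command:
  motion:
    - {"x": -0.06,"y": -0.11,"z": 0,"yaw": -0.075}
    - {"x": -0.05,"y": -0.1,"z": 0,"yaw": -0.075}
    - {"x": 0,"y": 0,"z": 0,"yaw": -0.075}
    - {"x": 0,"y": 0,"z": 0,"yaw": -0.075}
    - {"x": 0,"y": 0,"z": 0,"yaw": -0.075}
    - {"x": 0,"y": 0,"z": 0,"yaw": -0.075}
    - {"x": 0,"y": 0,"z": 0,"yaw": -0.075}
    - {"x": 0,"y": 0,"z": 0,"yaw": -0.075}

```text
t: 29.93
position: [0.4021, -0.1736, 0.216]
orientation: [0.789, 0.614, 0.0, -0.0]
ft_force: [-0.2, 0.2, -0.5]
gripper_width: 0.0939
grip_force: 0.0
```

Run:
```python
from h import *
shot("wrist","w8");shot("side","s8");s=sensors.sense();print(s["position"],s["orientation"],s["joint_positions"])
a=cv2.resize(np.load("pics/s8.npy")[:,:,::-1][130:380,180:400],(400,455),interpolation=cv2.INTER_CUBIC)
b=cv2.resize(np.load("pics/w8.npy")[:,:,::-1],(400,300),interpolation=cv2.INTER_AREA)
b=cv2.copyMakeBorder(b,0,155,0,0,cv2.BORDER_CONSTANT)
cv2.imwrite("pics/m8.png",np.hstack([a,b]))
```

```text
[ 0.40213901 -0.17361208  0.21601567] [7.88236509e-01 6.15372399e-01 1.30706533e-04 3.05528072e-06] [-0.45769677 -0.01538306  0.72764884  2.1291799   0.01173786  1.0237703
  0.01870962]
```

View pics/m8.png

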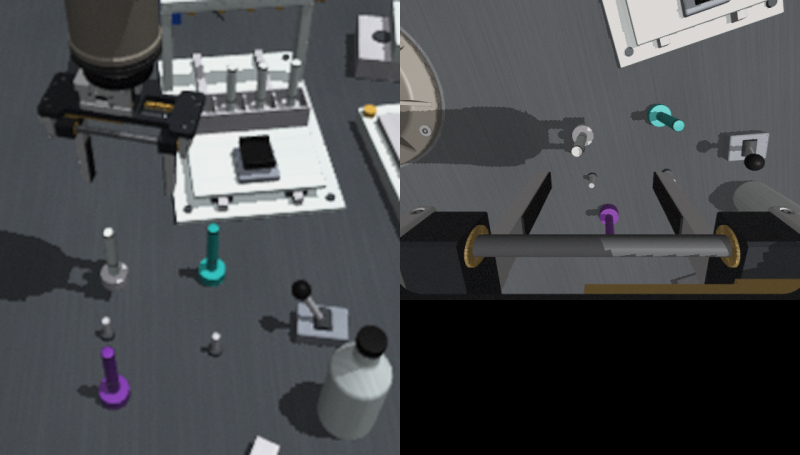

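Three pillars stand in the caddy. P1's foot is at (583,134) with its stem top at (577,152).

Run:
```python
from h import *
p=P("w8"); q=P("s8"); f=1.4
print(w(p,183*f,134*f,.02),w(p,177*f,152*f,.115)); k=220/400
print(w(q,180+113*k,130+273*k,.02),w(q,180+108*k,130+231*k,.115))
```

```text
[ 0.36807858 -0.16642422  0.02      ] [ 0.36669571 -0.17031198  0.115     ]
[ 0.36693597 -0.17321831  0.02      ] [ 0.36752126 -0.16964994  0.115     ]
```

Emit:
arm_command:
  motion:
    - {"x": -0.016,"y": -0.016,"z": 0,"yaw": 0}
    - {"x": 0,"y": 0,"z": -0.1,"yaw": 0}
    - {"x": 0,"y": 0,"z": -0.1,"yaw": 0}
    - {"x": 0,"y": 0,"z": -0.1,"yaw": 0}
    - {"x": 0,"y": 0,"z": -0.05,"yaw": 0}
    - {"x": 0,"y": 0,"z": 0,"yaw": 0}
    - {"x": 0,"y": 0,"z": 0,"yaw": 0}
    - {"x": 0,"y": 0,"z": 0,"yaw": 0}

```text
t: 30.7
position: [0.3985, -0.178, 0.1293]
orientation: [0.787, 0.617, 0.0, 0.0]
ft_force: [-0.1, -0.7, -0.9]
gripper_width: 0.0939
grip_force: 0.0
```

Emit:
arm_command:
  motion:
    - {"x": 0,"y": 0,"z": -0.1,"yaw": 0}
    - {"x": 0,"y": 0,"z": -0.1,"yaw": 0}
    - {"x": 0,"y": 0,"z": -0.1,"yaw": 0}
    - {"x": 0,"y": 0,"z": -0.05,"yaw": 0}
    - {"x": 0,"y": 0,"z": -0.03,"yaw": 0}
    - {"x": 0,"y": 0,"z": 0,"yaw": 0}
    - {"x": 0,"y": 0,"z": 0,"yaw": 0}
    - {"x": 0,"y": 0,"z": 0,"yaw": 0}

```text
t: 31.37
position: [0.399, -0.1778, 0.0346]
orientation: [0.787, 0.617, 0.001, 0.001]
ft_force: [0.3, -0.4, -0.4]
gripper_width: 0.0943
grip_force: 0.0
```

Emit:
arm_command:
  fingers: 0.75
  motion:
    - {"x": 0,"y": 0,"z": -0.02,"yaw": 0}
    - {"x": 0,"y": 0,"z": 0,"yaw": 0}
    - {"x": 0,"y": 0,"z": 0,"yaw": 0}
    - {"x": 0,"y": 0,"z": 0,"yaw": 0}
    - {"x": 0,"y": 0,"z": 0,"yaw": 0}
    - {"x": 0,"y": 0,"z": 0,"yaw": 0}
    - {"x": 0,"y": 0,"z": 0,"yaw": 0}
    - {"x": 0,"y": 0,"z": 0,"yaw": 0}

```text
t: 32.03
position: [0.398, -0.1775, 0.0285]
orientation: [0.787, 0.617, -0.0, -0.0]
ft_force: [-2.2, -0.1, 0.4]
gripper_width: 0.0704
grip_force: 0.7
```

Emit:
arm_command:
  fingers: 0.5
  motion:
    - {"x": 0,"y": 0,"z": 0,"yaw": 0}
    - {"x": 0,"y": 0,"z": 0,"yaw": 0}
    - {"x": 0,"y": 0,"z": 0,"yaw": 0}
    - {"x": 0,"y": 0,"z": 0,"yaw": 0}
    - {"x": 0,"y": 0,"z": 0,"yaw": 0}
    - {"x": 0,"y": 0,"z": 0,"yaw": 0}
    - {"x": 0,"y": 0,"z": 0,"yaw": 0}
    - {"x": 0,"y": 0,"z": 0,"yaw": 0}

```text
t: 32.7
position: [0.3981, -0.1776, 0.0285]
orientation: [0.787, 0.617, -0.0, -0.0]
ft_force: [-1.8, 0.2, 1.2]
gripper_width: 0.047
grip_force: 0.6
```

Emit:
arm_command:
  fingers: 0
  motion:
    - {"x": 0,"y": 0,"z": 0,"yaw": 0}
    - {"x": 0,"y": 0,"z": 0,"yaw": 0}
    - {"x": 0,"y": 0,"z": 0,"yaw": 0}
    - {"x": 0,"y": 0,"z": 0,"yaw": 0}
    - {"x": 0,"y": 0,"z": 0,"yaw": 0}
    - {"x": 0,"y": 0,"z": 0,"yaw": 0}
    - {"x": 0,"y": 0,"z": 0,"yaw": 0}
    - {"x": 0,"y": 0,"z": 0,"yaw": 0}

```text
t: 33.37
position: [0.3982, -0.1776, 0.0285]
orientation: [0.787, 0.617, 0.0, 0.0]
ft_force: [-0.4, -0.5, -2.4]
gripper_width: 0.0156
grip_force: 30.0
```

Emit:
arm_command:
  fingers: 0.3
  motion:
    - {"x": 0,"y": 0,"z": 0,"yaw": 0}
    - {"x": 0,"y": 0,"z": 0,"yaw": 0}
    - {"x": 0,"y": 0,"z": 0,"yaw": 0}
    - {"x": 0,"y": 0,"z": 0.05,"yaw": 0}
    - {"x": 0,"y": 0,"z": 0.06,"yaw": 0}
    - {"x": 0,"y": 0,"z": 0.05,"yaw": 0}
    - {"x": 0,"y": 0,"z": 0,"yaw": 0}
    - {"x": 0,"y": 0,"z": 0,"yaw": 0}

```text
t: 34.03
position: [0.3987, -0.1774, 0.0687]
orientation: [0.787, 0.617, 0.001, 0.0]
ft_force: [-0.9, 0.3, 0.4]
gripper_width: 0.0288
grip_force: 0.0
```

Emit:
arm_command:
  fingers: 0
  motion:
    - {"x": 0,"y": 0,"z": 0,"yaw": 0}
    - {"x": 0,"y": 0,"z": 0,"yaw": 0}
    - {"x": 0,"y": 0,"z": 0,"yaw": 0}
    - {"x": 0,"y": 0,"z": 0,"yaw": 0}
    - {"x": 0,"y": 0,"z": 0,"yaw": 0}
    - {"x": 0,"y": 0,"z": 0,"yaw": 0}
    - {"x": 0,"y": 0,"z": 0,"yaw": 0}
    - {"x": 0,"y": 0,"z": 0,"yaw": 0}

```text
t: 34.7
position: [0.3981, -0.1776, 0.0684]
orientation: [0.787, 0.616, -0.0, -0.0]
ft_force: [0.8, 0.3, -1.9]
gripper_width: 0.0155
grip_force: 30.0
```

Run:
```python
from h import *
shot("wrist","w9")
b=np.load("pics/w9.npy")[:,:,::-1][150:330,180:380]
cv2.imwrite("pics/w9c.png",cv2.resize(b,None,fx=2.5,fy=2.5,interpolation=cv2.INTER_CUBIC))
```

```text
(no output)
```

View pics/w9c.png

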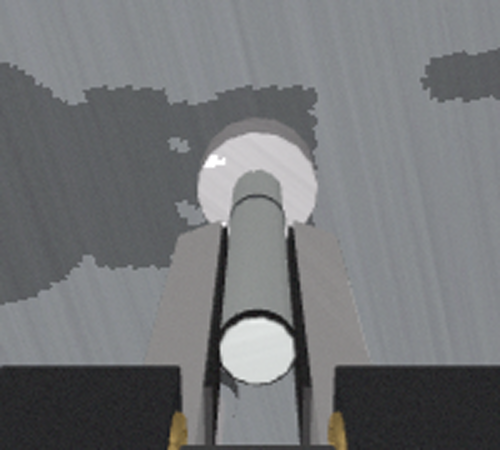

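P1 is held upright, with its stem top at (258,350) and its foot at (258,190) in the crop.

Run:
```python
from h import *
p=P("w9"); s=sensors.sense(); print(s["position"],s["orientation"])
print(w(p,180+258/2.5,150+350/2.5,.115),w(p,180+258/2.5,150+190/2.5,.02))
```

```text
[ 0.39812207 -0.17757186  0.06844802] [ 7.87334640e-01  6.16525881e-01 -6.21676972e-06 -4.29672268e-05]
[ 0.3977639  -0.17756917  0.115     ] [ 0.39792811 -0.17772799  0.02      ]
```

Emit:
arm_command:
  motion:
    - {"x": 0,"y": 0,"z": 0.1,"yaw": 0}
    - {"x": 0,"y": 0,"z": 0.15,"yaw": 0.075}
    - {"x": 0,"y": 0,"z": 0.15,"yaw": 0.075}
    - {"x": 0,"y": 0,"z": 0.13,"yaw": 0.075}
    - {"x": 0.04,"y": 0.05,"z": 0,"yaw": 0.075}
    - {"x": 0.04,"y": 0.11,"z": 0,"yaw": 0.075}
    - {"x": 0.04,"y": 0.11,"z": 0,"yaw": 0.075}
    - {"x": 0.04,"y": 0.11,"z": 0,"yaw": 0.075}

```text
t: 35.42
position: [0.4384, -0.0814, 0.2013]
orientation: [0.472, 0.882, 0.001, 0.0]
ft_force: [0.8, -0.2, -1.7]
gripper_width: 0.0154
grip_force: 30.0
```

Emit:
arm_command:
  motion:
    - {"x": 0.04,"y": 0.11,"z": 0,"yaw": 0.075}
    - {"x": 0.04,"y": 0.11,"z": 0,"yaw": 0.075}
    - {"x": 0.04,"y": 0.11,"z": 0,"yaw": 0.075}
    - {"x": 0.04,"y": 0.11,"z": 0,"yaw": 0.075}
    - {"x": 0.04,"y": 0.11,"z": 0,"yaw": 0.075}
    - {"x": 0.04,"y": 0.11,"z": 0,"yaw": 0.075}
    - {"x": 0.04,"y": 0.11,"z": 0,"yaw": 0.075}
    - {"x": 0,"y": 0,"z": 0,"yaw": 0.075}

```text
t: 36.08
position: [0.5091, 0.1156, 0.2006]
orientation: [0.017, 1.0, 0.0, 0.0]
ft_force: [-0.4, 0.2, -1.2]
gripper_width: 0.0155
grip_force: 30.0
```

Emit:
arm_command:
  motion:
    - {"x": 0.033,"y": 0.012,"z": 0,"yaw": 0.07}
    - {"x": 0,"y": 0,"z": 0,"yaw": 0}
    - {"x": 0,"y": 0,"z": 0,"yaw": 0}
    - {"x": 0,"y": 0,"z": 0,"yaw": 0}
    - {"x": 0,"y": 0,"z": 0,"yaw": 0}
    - {"x": 0,"y": 0,"z": 0,"yaw": 0}
    - {"x": 0,"y": 0,"z": 0,"yaw": 0}
    - {"x": 0,"y": 0,"z": 0,"yaw": 0}

```text
t: 36.75
position: [0.5163, 0.1128, 0.2011]
orientation: [-0.032, 0.999, 0.0, 0.0]
ft_force: [0.4, 0.1, -1.6]
gripper_width: 0.0159
grip_force: 30.0
```

Emit:
arm_command:
  motion:
    - {"x": -0.039,"y": 0,"z": 0,"yaw": 0}
    - {"x": 0,"y": 0,"z": -0.06,"yaw": 0}
    - {"x": 0,"y": 0,"z": -0.06,"yaw": 0}
    - {"x": 0,"y": 0,"z": -0.05,"yaw": 0}
    - {"x": 0,"y": 0,"z": -0.03,"yaw": 0}
    - {"x": 0,"y": 0,"z": -0.03,"yaw": 0}
    - {"x": 0,"y": 0,"z": 0,"yaw": 0}
    - {"x": 0,"y": 0,"z": 0,"yaw": 0}

```text
t: 37.42
position: [0.5065, 0.1129, 0.1436]
orientation: [-0.032, 0.999, -0.0, -0.0]
ft_force: [-0.5, -0.4, -1.8]
gripper_width: 0.0155
grip_force: 30.0
```

Emit:
arm_command:
  motion:
    - {"x": 0,"y": 0,"z": -0.03,"yaw": 0}
    - {"x": 0,"y": 0,"z": -0.03,"yaw": 0}
    - {"x": 0,"y": 0,"z": -0.025,"yaw": 0}
    - {"x": 0,"y": 0,"z": -0.015,"yaw": 0}
    - {"x": 0,"y": 0,"z": -0.01,"yaw": 0}
    - {"x": 0,"y": 0,"z": 0,"yaw": 0}
    - {"x": 0,"y": 0,"z": 0,"yaw": 0}
    - {"x": 0,"y": 0,"z": 0,"yaw": 0}

```text
t: 38.08
position: [0.5066, 0.1129, 0.1159]
orientation: [-0.032, 0.999, -0.0, -0.0]
ft_force: [0.2, -0.5, -1.5]
gripper_width: 0.0156
grip_force: 30.0
```

Emit:
arm_command:
  fingers: 0.55
  motion:
    - {"x": 0,"y": 0,"z": 0,"yaw": 0}
    - {"x": 0,"y": 0,"z": 0,"yaw": 0}
    - {"x": 0,"y": 0,"z": 0,"yaw": 0}
    - {"x": 0,"y": 0,"z": 0,"yaw": 0}
    - {"x": 0,"y": 0,"z": 0.1,"yaw": 0}
    - {"x": 0,"y": 0,"z": 0.15,"yaw": 0}
    - {"x": 0,"y": 0,"z": 0.15,"yaw": 0}
    - {"x": 0,"y": 0,"z": 0.15,"yaw": 0}

```text
t: 38.75
position: [0.5063, 0.1126, 0.2551]
orientation: [-0.032, 0.999, -0.0, -0.0]
ft_force: [0.8, 1.6, -0.0]
gripper_width: 0.0517
grip_force: 0.0
```

Emit:
arm_command:
  fingers: 0
  motion:
    - {"x": 0,"y": -0.1,"z": 0,"yaw": 0.075}
    - {"x": 0.05,"y": -0.1,"z": 0,"yaw": 0.075}
    - {"x": 0.07,"y": -0.1,"z": 0,"yaw": 0.075}
    - {"x": 0.07,"y": -0.12,"z": 0,"yaw": 0.075}
    - {"x": 0.07,"y": 0,"z": 0,"yaw": 0.075}
    - {"x": 0.07,"y": 0,"z": 0,"yaw": 0.075}
    - {"x": 0,"y": 0,"z": 0,"yaw": 0.075}
    - {"x": 0,"y": 0,"z": 0,"yaw": 0.075}

```text
t: 39.42
position: [0.5871, 0.0124, 0.253]
orientation: [-0.476, 0.879, -0.0, -0.0]
ft_force: [-0.2, -0.1, -0.1]
gripper_width: 0.0024
grip_force: 0.0
```

Emit:
arm_command:
  motion:
    - {"x": 0,"y": 0,"z": 0,"yaw": 0}
    - {"x": 0,"y": 0,"z": 0,"yaw": 0}
    - {"x": 0,"y": 0,"z": 0,"yaw": 0}
    - {"x": 0,"y": 0,"z": 0,"yaw": 0}
    - {"x": 0,"y": 0,"z": 0,"yaw": 0}
    - {"x": 0,"y": 0,"z": 0,"yaw": 0}
    - {"x": 0,"y": 0,"z": 0,"yaw": 0}
    - {"x": 0,"y": 0,"z": 0,"yaw": 0}

```text
t: 40.08
position: [0.5865, 0.0127, 0.2535]
orientation: [-0.474, 0.881, -0.0, 0.0]
ft_force: [0.3, -0.4, -0.9]
gripper_width: 0.0001
grip_force: 0.0
```

Run:
```python
from h import *
print(sensors.sense()["joint_positions"]); shot("side","s10"); shot("top","t10")
for f in ["s8","s10"]:
    # white stem tops in caddy: mean brightness near predicted stem tops
    im=np.load(f"pics/{f}.npy");p=P(f)
    for i,X in enumerate([(.5064,.113),(.5575,.116),(.608,.119),(.6587,.1228)]):
        u,v=px(p,[*X,.14]).round().astype(int); print(f,i,u,v,im[v-1:v+2,u-8:u+9].mean((0,2)).round())
```

```text
[-0.44413984  0.24890519  0.37872066  1.77077716 -0.10035478  1.14079903
  2.52347559]
s8 0 290 173 [152. 154. 153. 154. 154. 121. 132. 161. 168. 188. 182. 161. 153. 154.
 153. 152. 151.]
s8 1 307 172 [153. 154. 153. 154. 152. 128.  95.  85.  93. 101. 117. 142. 152. 152.
 154. 152. 153.]
s8 2 324 171 [155. 153. 152. 153. 154. 119.  86.  86.  94. 102. 124. 167. 164. 151.
 150. 150. 151.]
s8 3 341 170 [151. 151. 151. 153. 167. 167. 120.  83.  85.  93. 105. 103. 100.  91.
  80.  76.  76.]
s10 0 290 173 [148. 149. 148. 148. 149. 114.  83.  86.  94. 104. 112. 136. 149. 150.
 147. 146. 147.]
s10 1 307 172 [150. 148. 150. 149. 147. 124.  92.  82.  90.  98. 113. 139. 148. 147.
 148. 148. 149.]
s10 2 324 171 [149. 148. 147. 148. 149. 116.  83.  84.  91.  99. 120. 162. 159. 147.
 146. 145. 146.]
s10 3 341 170 [146. 145. 146. 148. 162. 162. 116.  79.  82.  89. 102. 101.  95.  88.
  78.  74.  74.]
```

Emit:
arm_command:
  motion:
    - {"x": 0.012,"y": -0.01,"z": -0.08,"yaw": 0}
    - {"x": 0,"y": 0,"z": -0.14,"yaw": 0}
    - {"x": 0,"y": 0,"z": -0.14,"yaw": 0}
    - {"x": 0,"y": 0,"z": -0.14,"yaw": 0}
    - {"x": 0,"y": 0,"z": -0.12,"yaw": 0}
    - {"x": 0,"y": 0,"z": -0.07,"yaw": 0}
    - {"x": 0,"y": 0,"z": 0,"yaw": 0}
    - {"x": 0,"y": 0,"z": 0,"yaw": 0}

```text
t: 40.85
position: [0.5893, 0.01, 0.0808]
orientation: [-0.474, 0.881, 0.0, -0.001]
ft_force: [0.6, -0.8, 0.9]
gripper_width: 0.0005
grip_force: 0.0
```

Emit:
arm_command:
  motion:
    - {"x": 0,"y": 0,"z": -0.015,"yaw": 0}
    - {"x": 0,"y": 0,"z": -0.015,"yaw": 0}
    - {"x": 0,"y": 0,"z": -0.01,"yaw": 0}
    - {"x": 0,"y": 0,"z": -0.01,"yaw": 0}
    - {"x": 0,"y": 0,"z": 0,"yaw": 0}
    - {"x": 0,"y": 0,"z": 0,"yaw": 0}
    - {"x": 0,"y": 0,"z": 0,"yaw": 0}
    - {"x": 0,"y": 0,"z": 0,"yaw": 0}

```text
t: 41.52
position: [0.5906, 0.0101, 0.0697]
orientation: [-0.474, 0.881, -0.0, 0.001]
ft_force: [0.7, -0.1, 7.2]
gripper_width: 0.0006
grip_force: 3.6
```

Emit:
arm_command:
  motion:
    - {"x": 0,"y": 0,"z": -0.004,"yaw": 0}
    - {"x": 0,"y": 0,"z": 0,"yaw": 0}
    - {"x": 0,"y": 0.015,"z": 0,"yaw": 0}
    - {"x": -0.001,"y": 0.02,"z": 0,"yaw": 0}
    - {"x": -0.001,"y": 0.02,"z": 0,"yaw": 0}
    - {"x": -0.002,"y": 0.02,"z": 0,"yaw": 0}
    - {"x": -0.001,"y": 0.02,"z": 0,"yaw": 0}
    - {"x": -0.002,"y": 0.02,"z": 0,"yaw": 0}

```text
t: 42.18
position: [0.5889, 0.0388, 0.0692]
orientation: [-0.474, 0.881, -0.0, 0.001]
ft_force: [-1.4, -3.3, 14.8]
gripper_width: 0.0007
grip_force: 7.4
```

Emit:
arm_command:
  motion:
    - {"x": -0.002,"y": 0.025,"z": 0,"yaw": 0.012}
    - {"x": -0.002,"y": 0.025,"z": 0,"yaw": 0.012}
    - {"x": -0.001,"y": 0.025,"z": 0,"yaw": 0.012}
    - {"x": -0.002,"y": 0.025,"z": 0,"yaw": 0.012}
    - {"x": -0.002,"y": 0.025,"z": 0,"yaw": 0.012}
    - {"x": -0.001,"y": 0.025,"z": 0,"yaw": 0.012}
    - {"x": -0.002,"y": 0.025,"z": 0,"yaw": 0.012}
    - {"x": -0.002,"y": 0.025,"z": 0,"yaw": 0.012}

```text
t: 42.85
position: [0.5858, 0.089, 0.0692]
orientation: [-0.539, 0.842, -0.001, 0.002]
ft_force: [0.6, -2.4, 13.4]
gripper_width: 0.0005
grip_force: 6.3
```

Emit:
arm_command:
  motion:
    - {"x": -0.002,"y": 0.025,"z": 0,"yaw": 0.01}
    - {"x": -0.002,"y": 0.025,"z": 0,"yaw": 0.01}
    - {"x": -0.001,"y": 0.025,"z": 0,"yaw": 0.01}
    - {"x": -0.002,"y": 0.025,"z": 0,"yaw": 0.01}
    - {"x": -0.002,"y": 0.025,"z": 0,"yaw": 0.01}
    - {"x": -0.001,"y": 0.025,"z": 0,"yaw": 0}
    - {"x": -0.002,"y": 0.025,"z": 0,"yaw": 0}
    - {"x": -0.002,"y": 0.025,"z": 0,"yaw": 0}

```text
t: 43.52
position: [0.5823, 0.1391, 0.0692]
orientation: [-0.571, 0.821, -0.001, 0.002]
ft_force: [1.7, -2.6, 12.2]
gripper_width: 0.0007
grip_force: 6.0
```

Emit:
arm_command:
  motion:
    - {"x": -0.001,"y": 0.02,"z": 0,"yaw": 0}
    - {"x": -0.001,"y": 0.015,"z": 0,"yaw": 0}
    - {"x": 0,"y": 0.01,"z": 0,"yaw": 0}
    - {"x": 0,"y": 0.01,"z": 0,"yaw": 0}
    - {"x": 0,"y": 0.01,"z": 0,"yaw": 0}
    - {"x": 0,"y": 0,"z": 0,"yaw": 0}
    - {"x": 0,"y": 0,"z": 0,"yaw": 0}
    - {"x": 0,"y": 0,"z": 0,"yaw": 0}

```text
t: 44.18
position: [0.5818, 0.1539, 0.0692]
orientation: [-0.571, 0.821, -0.001, 0.001]
ft_force: [0.4, -8.5, 13.7]
gripper_width: 0.0007
grip_force: 7.1
```

Emit:
arm_command:
  motion:
    - {"x": 0,"y": 0.005,"z": 0,"yaw": 0}
    - {"x": 0,"y": 0.003,"z": 0,"yaw": 0}
    - {"x": 0,"y": 0,"z": 0,"yaw": 0}
    - {"x": 0,"y": 0,"z": 0,"yaw": 0}
    - {"x": 0,"y": 0,"z": 0,"yaw": 0}
    - {"x": 0,"y": 0,"z": 0,"yaw": 0}
    - {"x": 0,"y": 0,"z": 0,"yaw": 0}
    - {"x": 0,"y": 0,"z": 0,"yaw": 0}

```text
t: 44.85
position: [0.5818, 0.1555, 0.0692]
orientation: [-0.571, 0.821, -0.001, 0.001]
ft_force: [-0.6, -8.8, 15.5]
gripper_width: 0.0005
grip_force: 7.3
```

Emit:
arm_command:
  motion:
    - {"x": 0,"y": 0,"z": 0.03,"yaw": 0}
    - {"x": 0,"y": 0,"z": 0.1,"yaw": 0}
    - {"x": 0,"y": -0.06,"z": 0.15,"yaw": 0}
    - {"x": 0,"y": -0.06,"z": 0.15,"yaw": 0}
    - {"x": 0,"y": 0,"z": 0.15,"yaw": 0}
    - {"x": 0,"y": 0,"z": 0.15,"yaw": 0}
    - {"x": 0,"y": -0.1,"z": 0,"yaw": -0.07}
    - {"x": 0,"y": -0.1,"z": 0,"yaw": -0.07}

```text
t: 45.52
position: [0.5813, 0.0779, 0.253]
orientation: [-0.477, 0.879, -0.0, 0.003]
ft_force: [0.4, -1.0, -0.9]
gripper_width: 0.0006
grip_force: 0.0
```

Emit:
arm_command:
  motion:
    - {"x": 0,"y": -0.1,"z": 0,"yaw": -0.07}
    - {"x": 0,"y": -0.1,"z": 0,"yaw": -0.07}
    - {"x": 0,"y": -0.1,"z": 0,"yaw": -0.07}
    - {"x": 0,"y": -0.1,"z": 0,"yaw": -0.07}
    - {"x": 0,"y": -0.1,"z": 0,"yaw": -0.07}
    - {"x": 0,"y": -0.1,"z": 0,"yaw": -0.07}
    - {"x": 0,"y": -0.1,"z": 0,"yaw": -0.07}
    - {"x": 0,"y": -0.1,"z": 0,"yaw": 0}

```text
t: 46.18
position: [0.5801, -0.1239, 0.2506]
orientation: [-0.109, 0.994, 0.0, 0.0]
ft_force: [0.6, 0.3, -0.3]
gripper_width: 0.0004
grip_force: 0.0
```

Run:
```python
from h import *
s=sensors.sense();print(s["position"],s["joint_positions"]); shot("side","s11"); shot("top","t11")
a=cv2.resize(np.load("pics/s11.npy")[:,:,::-1][110:270,250:390],(400,457),interpolation=cv2.INTER_CUBIC)
b=cv2.resize(np.load("pics/t11.npy")[:,:,::-1][110:270,150:290],(400,457),interpolation=cv2.INTER_CUBIC)
cv2.imwrite("pics/m11.png",np.hstack([a,b]))
```

```text
[ 0.58013609 -0.12388334  0.25057541] [-0.36219644  0.28136041  0.57466335  1.76893759 -0.16751472  1.13920865
  2.05495897]
```

View pics/m11.png

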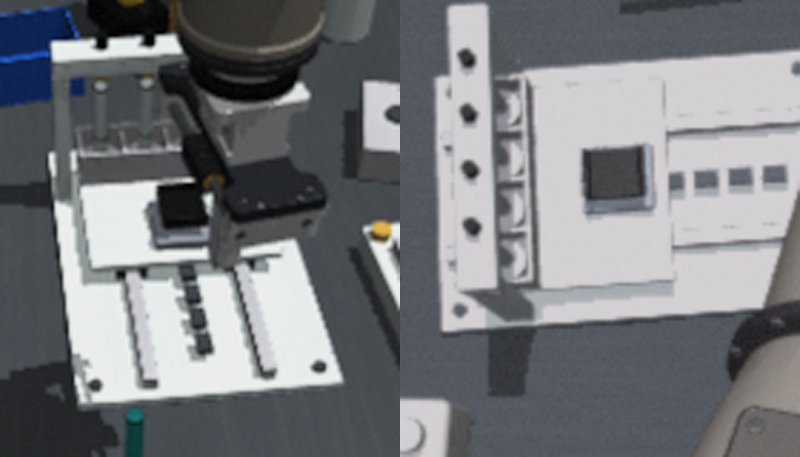

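The carriage looks home with four feet in the caddy. I'll check that numerically against the first picture.

Run:
```python
from h import *
a=cv2.resize(cv2.imread("pics/top0.png"),(560,420),interpolation=cv2.INTER_AREA);b=np.load("pics/t11.npy")[:,:,::-1]
g=lambda i:cv2.cvtColor(np.ascontiguousarray(i),cv2.COLOR_BGR2GRAY).astype(np.float32)
for n,(y,Y,x,X) in {"plate":(155,190,207,245),"slabedge":(135,215,225,275),"base":(125,140,240,300)}.items():
    A=g(a)[y:Y,x:X];B=g(b)[y:Y,x:X];print(n,cv2.phaseCorrelate(A,B,cv2.createHanningWindow(A.shape[::-1],cv2.CV_32F)))
p=P("t11")
im=g(b); 
print("plate dark centroid",[ (np.argwhere(g(i)[155:190,207:245]<70).mean(0)+[155,207]).round(2) for i in (a,b)])
```

```text
plate ((0.011645115946354423, -0.009492822309265847), 0.9893765793906317)
slabedge ((0.0009671979055028146, 0.02980821840080239), 1.0192002201080321)
base ((-0.39711253293781823, 0.4030020460864021), 0.7345856730805503)
plate dark centroid [array([171.21, 223.81]), array([170.73, 223.33])]
```

Emit:
arm_command:
  motion:
    - {"x": 0,"y": -0.08,"z": 0,"yaw": -0.07}
    - {"x": 0,"y": -0.1,"z": 0,"yaw": -0.075}
    - {"x": 0,"y": -0.1,"z": 0,"yaw": -0.075}
    - {"x": 0,"y": -0.1,"z": 0,"yaw": -0.075}
    - {"x": 0,"y": -0.08,"z": 0,"yaw": -0.075}
    - {"x": 0,"y": -0.04,"z": 0,"yaw": -0.075}
    - {"x": 0,"y": 0,"z": 0,"yaw": -0.075}
    - {"x": 0,"y": 0,"z": 0,"yaw": -0.075}

```text
t: 46.95
position: [0.5802, -0.2482, 0.2503]
orientation: [0.35, 0.937, 0.0, 0.0]
ft_force: [0.4, 0.7, 0.0]
gripper_width: 0.0006
grip_force: 0.0
```

Emit:
arm_command:
  motion:
    - {"x": 0,"y": 0,"z": 0,"yaw": -0.075}
    - {"x": 0,"y": 0,"z": 0,"yaw": -0.075}
    - {"x": 0,"y": 0,"z": 0,"yaw": -0.075}
    - {"x": 0,"y": 0,"z": 0,"yaw": -0.075}
    - {"x": 0,"y": 0,"z": 0,"yaw": -0.07}
    - {"x": 0,"y": 0,"z": 0,"yaw": 0}
    - {"x": 0,"y": 0,"z": 0,"yaw": 0}
    - {"x": 0,"y": 0,"z": 0,"yaw": 0}

```text
t: 47.62
position: [0.5804, -0.2474, 0.2501]
orientation: [0.599, 0.801, 0.0, -0.0]
ft_force: [-0.5, 0.3, 0.3]
gripper_width: 0.0007
grip_force: 0.0
```

Emit:
arm_command:
  motion:
    - {"x": -0.02,"y": -0.012,"z": -0.08,"yaw": 0}
    - {"x": 0,"y": 0,"z": -0.12,"yaw": 0}
    - {"x": 0,"y": 0,"z": -0.14,"yaw": 0}
    - {"x": 0,"y": 0,"z": -0.14,"yaw": 0}
    - {"x": 0,"y": 0,"z": -0.12,"yaw": 0}
    - {"x": 0,"y": 0,"z": -0.05,"yaw": 0}
    - {"x": 0,"y": 0,"z": 0,"yaw": 0}
    - {"x": 0,"y": 0,"z": 0,"yaw": 0}

```text
t: 48.28
position: [0.5754, -0.2513, 0.0883]
orientation: [0.6, 0.8, -0.0, 0.0]
ft_force: [0.2, -0.5, 0.3]
gripper_width: 0.0003
grip_force: 0.0
```

Emit:
arm_command:
  motion:
    - {"x": 0.05,"y": -0.008,"z": 0,"yaw": 0}
    - {"x": 0.05,"y": -0.008,"z": 0,"yaw": 0}
    - {"x": 0.05,"y": -0.008,"z": 0,"yaw": 0}
    - {"x": 0.05,"y": -0.008,"z": 0,"yaw": 0}
    - {"x": 0.05,"y": -0.008,"z": 0,"yaw": 0}
    - {"x": 0,"y": 0,"z": 0,"yaw": 0}
    - {"x": 0,"y": 0,"z": 0,"yaw": 0}
    - {"x": 0,"y": 0,"z": 0,"yaw": 0}

```text
t: 48.95
position: [0.6376, -0.2611, 0.0887]
orientation: [0.601, 0.799, 0.0, 0.001]
ft_force: [-0.0, -0.1, -0.3]
gripper_width: 0.0008
grip_force: 0.0
```

Emit:
arm_command:
  motion:
    - {"x": 0.03,"y": -0.005,"z": 0,"yaw": 0}
    - {"x": 0.03,"y": -0.005,"z": 0,"yaw": 0}
    - {"x": 0.02,"y": -0.003,"z": 0,"yaw": 0}
    - {"x": 0.015,"y": -0.002,"z": 0,"yaw": 0}
    - {"x": 0.01,"y": -0.002,"z": 0,"yaw": 0}
    - {"x": 0,"y": 0,"z": 0,"yaw": 0}
    - {"x": 0,"y": 0,"z": 0,"yaw": 0}
    - {"x": 0,"y": 0,"z": 0,"yaw": 0}

```text
t: 49.62
position: [0.6639, -0.2652, 0.0875]
orientation: [0.601, 0.799, 0.0, 0.0]
ft_force: [0.4, -0.8, -0.1]
gripper_width: 0.0006
grip_force: 0.0
```

Run:
```python
from h import *
p,im=shot("side","s12")
# dark ball pixels near the valve
for n,f in (("before","s8"),("now","s12")):
    i=np.load(f"pics/{f}.npy").astype(int);q=P(f)
    u0,v0=px(q,[.652,-.262,.095]).astype(int)
    m=(i[v0-30:v0+30,u0-45:u0+45].max(2)<25).astype(np.uint8)
    k,l,st,c=cv2.connectedComponentsWithStats(m)
    for j in range(1,k):
        if st[j,4]>25: uv=c[j]+[u0-45,v0-30]; print(n,st[j],uv,w(q,*uv,.092))
```

```text
before [27 25 10 11 63] [344.9047619  289.17460317] [ 0.61822741 -0.25725772  0.092     ]
now [17  0 17 23 55] [338.29090909 271.94545455] [ 0.60943539 -0.20763955  0.092     ]
now [41  0 49 15 99] [375.90909091 267.11111111] [ 0.70455076 -0.19699983  0.092     ]
now [55 14 20  9 57] [378.57894737 276.63157895] [ 0.70519114 -0.22526828  0.092     ]
now [58 29 10 10 68] [376.69117647 292.54411765] [ 0.69133164 -0.26940642  0.092     ]
```

The ball is at (0.691, -0.269), the end of its swing. I'll nudge 2 mm more and then retreat.

Emit:
arm_command:
  motion:
    - {"x": 0.008,"y": -0.001,"z": 0,"yaw": 0}
    - {"x": 0,"y": 0,"z": 0,"yaw": 0}
    - {"x": 0,"y": 0,"z": 0,"yaw": 0}
    - {"x": -0.08,"y": 0.012,"z": 0,"yaw": 0}
    - {"x": -0.12,"y": 0.018,"z": 0,"yaw": 0}
    - {"x": 0,"y": 0,"z": 0.12,"yaw": 0}
    - {"x": 0,"y": 0,"z": 0.15,"yaw": 0}
    - {"x": 0,"y": 0,"z": 0.15,"yaw": 0}

```text
t: 50.33
position: [0.6149, -0.2577, 0.1934]
orientation: [0.601, 0.799, -0.0, -0.001]
ft_force: [1.4, 0.5, 0.6]
gripper_width: 0.0002
grip_force: 0.0
```

Emit:
arm_command:
  motion:
    - {"x": 0,"y": 0,"z": 0.15,"yaw": 0}
    - {"x": -0.1,"y": 0,"z": 0.1,"yaw": 0}
    - {"x": 0,"y": 0,"z": 0,"yaw": 0}
    - {"x": 0,"y": 0,"z": 0,"yaw": 0}
    - {"x": 0,"y": 0,"z": 0,"yaw": 0}
    - {"x": 0,"y": 0,"z": 0,"yaw": 0}
    - {"x": 0,"y": 0,"z": 0,"yaw": 0}
    - {"x": 0,"y": 0,"z": 0,"yaw": 0}

```text
t: 51.0
position: [0.591, -0.2577, 0.254]
orientation: [0.601, 0.799, -0.001, -0.001]
ft_force: [-0.5, 0.3, 0.4]
gripper_width: 0.0004
grip_force: 0.0
```

Run:
```python
from h import *
shot("side","s13");shot("top","t13");print(sensors.sense()["position"])
i=np.load("pics/s13.npy").astype(int);q=P("s13")
u0,v0=px(q,[.652,-.262,.095]).astype(int)
k,l,st,c=cv2.connectedComponentsWithStats((i[v0-30:v0+30,u0-45:u0+45].max(2)<25).astype(np.uint8))
for j in range(1,k):
    if st[j,4]>25: uv=c[j]+[u0-45,v0-30]; print(st[j],w(q,*uv,.092))
a=np.load("pics/t11.npy");b=np.load("pics/t13.npy")
g=lambda i:cv2.cvtColor(i,cv2.COLOR_RGB2GRAY).astype(np.float32)[125:230,155:270]
print("station diff",np.abs(g(a)-g(b)).max(),cv2.phaseCorrelate(g(a),g(b)))
```

```text
[ 0.59095492 -0.25785715  0.25434257]
[59 29 10 10 64] [ 0.69183266 -0.27049383  0.092     ]
station diff 119.0 ((0.048279887309035985, 0.03305491589438958), 0.8329740109267059)
```

```bash
python3 -c "
from bench import ticket
print(ticket.job_done())"
```

```text
the job is handed in; nothing more can be done
None
```

I've handed the job in at about 51 s on the robot's clock, but the hand-in returned no verdict. From my own camera checks, the carriage is back in its starting position with all four pillars in separate pockets. The lever was thrown after that, and its ball is at the end of its swing; I didn't re-check the flask and jug at the end, but the gripper never came near either.

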